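# Seat the upper drying frame on the lower one

## Task

The upper drying frame was put down carelessly, its four posts standing on the deck of the lower frame beside the sockets. Nudge it over until the posts drop into their sockets, then press the corners down with a light hand, into their tight bushes, until all four collars lie flush on the lower deck. The little painted barrels on both decks are wet: keep every one standing on its deck, and leave the things around on the bench where they are.

Things in the scene. Friction and masses are not known exactly. Their poses are not given: they have to be found in the camera images.
- lower: Lower drying frame, standing firm (does not move): plywood deck 200 mm (x) by 230 mm (y), 14 mm thick, on four short steel legs. Origin on the bench under the deck's centre, z up; the deck's top face is 60 mm above it. Four sockets, one near each corner at x = +-68 mm, y = +-82 mm: round 16 mm holes through the deck, ringed with flush steel.
- upper: Upper drying frame, loose, about 0.6 kg, standing on the lower one; axes as the lower frame's. Origin in the middle, level with the tips of its four posts. Steel posts 22 mm round at x = +-68 mm, y = +-82 mm. At the start it stands 16 to 24 mm off towards the lower frame's negative x side, up to 16 mm off sideways, turned up to 0.05 rad. Fully home, its origin is 40 mm above the bench.
- upper_deck (a point): Centre of the top face of the upper frame's deck, 78 mm above the post tips: plywood 200 mm (x) by 230 mm (y), 12 mm thick, edged with 1.6 mm aluminium, no raised rim. On it over each post (x = +-68 mm, y = +-82 mm) a flat black cap, 32 mm round, 4 mm high, free to be pressed on. 138 mm is the point's usual height at the start, 118 mm with the frame home.
- collar0 (a point): Middle of the flat underside of the 30 mm round collar on the upper frame's near left (negative x, positive y) post, 58 mm below the deck's top. Home when it lies on the lower deck over socket 0. The post ends below this in a 20 mm spigot, 14 mm thick, with a conical tip (6 mm flat end); it slides easily on the deck.
- collar1 (a point): Middle of the flat underside of the 30 mm round collar on the upper frame's near right (negative x, negative y) post, 58 mm below the deck's top. Home when it lies on the lower deck over socket 1. Brought within about 3 mm of their sockets, the posts sink in by themselves, 12 to 17 mm deep, and stop on the tight bushes, the collars 3 to 8 mm above the deck, not all alike.
- collar2 (a point): Middle of the flat underside of the 30 mm round collar on the upper frame's far left (positive x, positive y) post, 58 mm below the deck's top. Home when it lies on the lower deck over socket 2. Each corner then has to be pressed straight down on its cap, against some 8 to 20 N, until its collar meets the deck. The opposite corner may rise meanwhile.
- collar3 (a point): Middle of the flat underside of the 30 mm round collar on the upper frame's far right (positive x, negative y) post, 58 mm below the deck's top. Home when it lies on the lower deck over socket 3. Light hand: pushes of up to 25 N are enough, 40 N is too much.
- socket0 (a point): Centre of the mouth of the lower frame's near left (negative x, positive y) socket, level with the deck's top face. Its bore is free for the first 12 to 15 mm; below that a tight rubber bush grips the spigot with a steady drag of about 8 N and does not spring back; free depth differs from socket to socket.
- socket1 (a point): Centre of the mouth of the lower frame's near right (negative x, negative y) socket, level with the deck's top face. Bore and bush as in socket 0.
- socket2 (a point): Centre of the mouth of the lower frame's far left (positive x, positive y) socket, level with the deck's top face. Bore and bush as in socket 0.
- socket3 (a point): Centre of the mouth of the lower frame's far right (positive x, negative y) socket, level with the deck's top face. Bore and bush as in socket 0.
- bead0_mid (a point): Freshly painted little barrel, 20 mm round and 20 mm high, 12 g, standing loose on the upper deck; this point is its centre, its z axis points up.
- bead1_mid (a point): Freshly painted little barrel, 20 mm round and 20 mm high, 12 g, standing loose on the upper deck; this point is its centre, its z axis points up.
- bead2_mid (a point): Freshly painted little barrel, 20 mm round and 20 mm high, 12 g, standing loose on the upper deck; this point is its centre, its z axis points up.
- bead3_mid (a point): Freshly painted little barrel, 20 mm round and 20 mm high, 12 g, standing loose on the upper deck; this point is its centre, its z axis points up.
- bead4_mid (a point): Freshly painted little barrel, 20 mm round and 20 mm high, 12 g, standing loose on the lower deck; this point is its centre, its z axis points up.
- bead5_mid (a point): Freshly painted little barrel, 20 mm round and 20 mm high, 12 g, standing loose on the lower deck; this point is its centre, its z axis points up.
- bead6_mid (a point): Freshly painted little barrel, 20 mm round and 20 mm high, 12 g, standing loose on the lower deck; this point is its centre, its z axis points up.
- squeeze_bottle: White squeeze bottle, 64 mm round, 165 mm high with its nozzle, standing on the bench; origin at its foot.
- saucer: White saucer, 90 mm wide, 16 mm high; origin at its foot.
- paint_tin: Paint tin, 78 mm round, 94 mm high; origin at its foot.
- brush: Brush with a wooden handle, 170 mm long, lying on the bench along its x axis.
- varnish_jar: Brown jar with a black lid, 52 mm round, 70 mm high; origin at its foot.

How it is judged (in metres and radians):
At the end, for the whole second after the job is handed in: All four collars of the upper frame lie on the lower deck (undersides within 2.5 mm of its top face) and within 4 mm of the centres of their sockets, the frame at rest; the four barrels on the upper deck and the three on the lower deck still stand upright (within 0.3 rad) on their decks (z of each of collar0, collar1, collar2, collar3 in the frame of lower below 0.0625 m and horizontal distance between collar0 and socket0 below 0.004 m and horizontal distance between collar1 and socket1 below 0.004 m and horizontal distance between collar2 and socket2 below 0.004 m and horizontal distance between collar3 and socket3 below 0.004 m and angle between each of bead0_mid, bead1_mid, bead2_mid, bead3_mid, bead4_mid, bead5_mid, bead6_mid's own z axis and vertical below 0.3 rad and z of each of bead0_mid, bead1_mid, bead2_mid, bead3_mid in the frame of upper_deck above 0.005 m and z of each of bead4_mid, bead5_mid, bead6_mid in the frame of lower above 0.065 m and linear speed of upper below 0.01 m/s); the robot touches nothing.
It fails at once if a painted barrel is tipped over (angle between any of bead0_mid, bead1_mid, bead2_mid, bead3_mid, bead4_mid, bead5_mid, bead6_mid's own z axis and vertical above 0.7 rad).
It fails at once if the upper frame is pressed or knocked with more than 40 N (contact force between the fingers and upper above 40 N).
It fails at once if something else on the bench is pushed out of its place (more than 30 mm) (distance of any of squeeze_bottle, saucer, paint_tin, brush, varnish_jar from where it was at the start of the episode above 0.03 m).
It also fails if it takes over 72 s, if anything falls off the work surface, if the arm or the gripper's body presses on something with over 40 N, if the wrist force passes 120 N, or if a joint passes its speed limit or range.

## Robot

A 6-joint arm with a two-finger parallel gripper is mounted at the origin on the work surface. World frame = base frame: x ahead of the robot, y to its left, z up, the work surface at z = 0. Lengths are in mm, angles in degrees, forces in N, time in s.
With the tool pointing down it reaches from about 325 to 850 mm from the base axis. Payload 4.4 kg.
Tool frame: the origin (TCP) lies midway between the tips of the shut fingers; the grasp point (between the pads) lies 19 mm behind it; x points along the fingers, y is the direction in which the jaws open and shut, and the axes are right-handed (so a half turn about x gives the same grasp; the last joint's range is limited). The gripper opens to 94 mm and grips with 3 to 60 N. Pads are 16 mm wide; open, the fingers measure 119 mm over their backs; the gripper's body (75 mm by 177 mm) begins 78 mm behind the grasp point.
Start: joints at [61.736, 11.837, 88.321, -0, 79.842, -8.623], TCP at [193.282, 541.543, 178.747] pointing down, gripper open.
Joint ranges: [-156.59, 156.59], [-49.26, 127.26], [12.9, 141.05], [-63.56, 243.56], [4.71, 150.69], [-161.64, 161.64]. Speed limits (degrees/s): [159.86, 159.86, 180, 180, 180, 180].

## Interface

Orientations are given as [roll, pitch, yaw] about the fixed x, y, z axes, in that order (R = Rz(yaw) Ry(pitch) Rx(roll)).
In Python, from cell import status, capture, camera_model, arm gives the robot as it stands.
- The arm moves only by the tool arm_command, never from a script. Its argument "series" is a list that holds one entry, the list of rows, each a list of 4 numbers: the shift along the tool's x, y, z in mm, then the turn about the tool's x in degrees. In form: [[[x, y, z, twist], ...]]. A call has 1 to 8 rows; each row shifts and turns the pose as measured when the row begins, along the tool's axes as they then stand; what a row does not reach is not made up. A row lasts 1/10 s, in which the tool goes at most 50 mm and 8.59 degrees, less where a joint would pass 70% of its speed; a pose out of reach is approached as far as the arm can. A call with a gripper value outside its range is refused whole. "grip" is the closure, from -1 (fully open) to 1 (shut), set as the call begins (left out, the last holds). The fingers move at their own pace and stop on an object; "force" is the grip in N (left out, the last holds). Time passes only in rows, so rows that do not move let the fingers close. It gives the time, the measured TCP pose, the force and the opening at its end, in the units of the state.
- status.sense(): the state, without advancing time (a new reading comes with each control period).
- capture(name): name is "scene" or "side" or "wrist"; returns (picture, depth): 420x560x3 uint8, red, green, blue; 420x560 float32, mm along the optical axis (not along the pixel's ray), 0 where there is no reading.
- camera_model(name): a dict with "camera_matrix" (3x3 intrinsics, pixels), "distortion" ([k1, k2, p1, p2, k3] as OpenCV has them; the pictures are not rectified), "eye" and "attitude" of the camera in the world. Camera axes: x right, y up, looking along -z (the intrinsics and any distortion apply to the point x, -y, -z); pixel columns grow to the right and rows downward; lengths in mm; the calibration is good to about 2 mm. A picture is of the moment at which its call begins: read the wrist's pose just before it. camera_model takes no time and is no camera call; for the wrist camera it gives the pose at the moment of the call.
- arm.sign_off(): hands the job in, once; it reports no verdict.
The state is a dict: "time": time; "q": joint angles; "dq": joint speeds; "tau": joint torques, N m; "position": TCP position; "tcp_rot": TCP orientation; "contact_force": force on the tool from outside, world axes, zero at the start; "wrist_torque": the same for the moment, N m; "grip_width": finger opening in mm.
Only numpy, scipy, OpenCV 4.12 (cv2) and the standard library are available. Lean on these libraries where they do the work, as an engineer would, in place of code of your own. Each camera call takes 0.05 s, during which the arm holds its last target.

## Working session

There is one attempt and no reset: what is moved stays moved. The work goes in short steps, Python scripts to look and compute and a tool call to move; the robot and the scene stay as the last step left them, time stands still between calls to the robot, and variables do not carry over. Pictures are saved under pics/ and viewed, and the job is handed in when it is done.

Besides the shell and the picture viewer there is one more tool, called after "Request:" as a command line: name --argument value ..., lists and objects as JSON in quotes. arm_command: Moves the arm, as the interface text tells. Its arguments: {"type":"object","properties":{"series":{"type":"array","items":{"type":"array","items":{"type":"array","items":{"type":"number"}}}},"grip":{"type":"number"},"force":{"type":"number"}},"required":["series"]}

```bash
mkdir -p pics; ls
cat > h.py <<'E'
import numpy as np,cv2
from cell import status,capture,camera_model,arm
from scipy.spatial.transform import Rotation as R
def snap(n,f):
    m=camera_model(n); p,d=capture(n); cv2.imwrite('pics/'+f+'.png',p[:,:,::-1]); np.savez('pics/'+f+'.npz',d=d,p=p); 
    import pickle; pickle.dump(m,open('pics/'+f+'.pkl','wb')); return p,d,m
def load(f):
    import pickle; z=np.load('pics/'+f+'.npz'); return z['p'],z['d'],pickle.load(open('pics/'+f+'.pkl','rb'))
def att(m):
    a=np.array(m['attitude'],float)
    return a if a.shape==(3,3) else R.from_euler('xyz',a,degrees=True).as_matrix()
def ray(m,uv):
    u=cv2.undistortPoints(np.array(uv,float).reshape(-1,1,2),np.array(m['camera_matrix'],float),np.array(m['distortion'],float)).reshape(-1,2)
    return np.c_[u[:,0],-u[:,1],-np.ones(len(u))]
def plane(m,uv,z):
    r=ray(m,uv)@att(m).T; e=np.array(m['eye'],float); return e+r*((z-e[2])/r[:,2])[:,None]
def deproj(m,uv,d):
    uv=np.array(uv); dd=np.array([d[int(v),int(u)] for u,v in uv]); return np.array(m['eye'])+(ray(m,uv)*dd[:,None])@att(m).T
def crop(f,x,y,w,h,s,o):
    p=load(f)[0][y:y+h,x:x+w,::-1]; cv2.imwrite('pics/'+o+'.png',cv2.resize(p,None,fx=s,fy=s,interpolation=cv2.INTER_CUBIC))
E
python3 - <<'E'
from h import *
for n in ['scene','side','wrist']:
    p,d,m=snap(n,n+'0'); print(n,m)
print(status.sense())
E
```

```text
pics
scene {'camera_matrix': array([[428.17079961,   0.        , 279.08723001],
       [  0.        , 428.17079961, 206.90413461],
       [  0.        ,   0.        ,   1.        ]]), 'distortion': array([-0.13310895,  0.        ,  0.        ,  0.        ,  0.        ]), 'eye': array([1235.08720944, -469.93952761,  814.03465893]), 'attitude': array([48.35494695,  0.40295419, 56.70310874])}
side {'camera_matrix': array([[436.05035792,   0.        , 281.76578   ],
       [  0.        , 436.05035792, 214.75509488],
       [  0.        ,   0.        ,   1.        ]]), 'distortion': array([0.01685284, 0.        , 0.        , 0.        , 0.        ]), 'eye': array([ 380.55176335, -834.21998145,  847.80312467]), 'attitude': array([ 47.74131381,   0.51374076, -11.83615545])}
wrist {'camera_matrix': array([[318.36327922,   0.        , 286.23647078],
       [  0.        , 318.36327922, 206.2970771 ],
       [  0.        ,   0.        ,   1.        ]]), 'distortion': array([0.00778266, 0.        , 0.        , 0.        , 0.        ]), 'eye': array([118.52481936, 568.0548999 , 384.25515563]), 'attitude': array([-15.55748348,   0.13764253,  70.39992264])}
{'time': 0.15, 'q': array([ 6.17355294e+01,  1.18752838e+01,  8.83841893e+01,  5.94512607e-04,
        7.98429816e+01, -8.62224575e+00]), 'dq': array([ 0.05190885, -0.07059391, -0.241629  ,  0.02432674, -0.14240801,
       -0.07192355]), 'tau': array([ 4.81959814e-04, -3.71306920e+01, -2.81812334e+01,  6.99172821e-02,
        3.26517737e-02, -1.04945595e-04]), 'position': array([192.9628259 , 540.94417744, 177.85027096]), 'tcp_rot': array([ -98.94939607,   89.89754362, -118.59172628]), 'contact_force': array([-0.11247983, -0.77070946,  0.17466816]), 'wrist_torque': array([ 0.04192184,  0.01802056, -0.00773355]), 'grip_width': 93.58100947936795}
```

View pics/scene0.png

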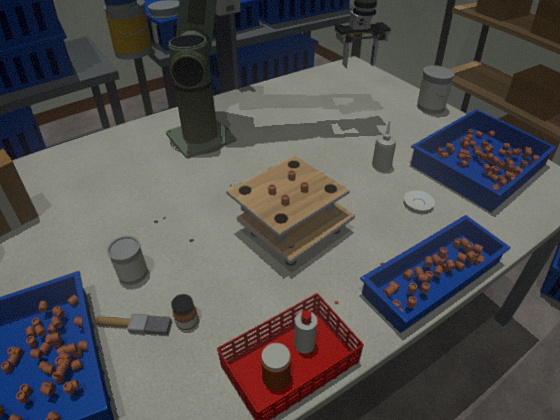

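View pics/side0.png

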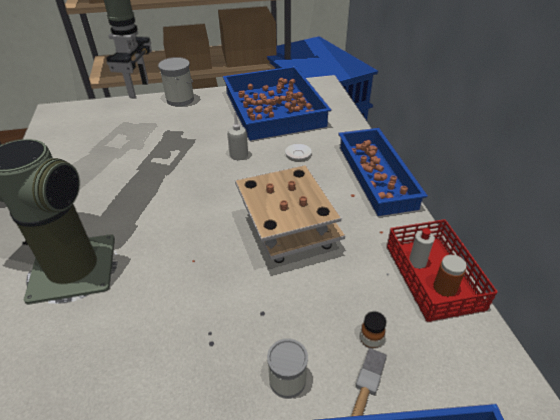

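View pics/wrist0.png

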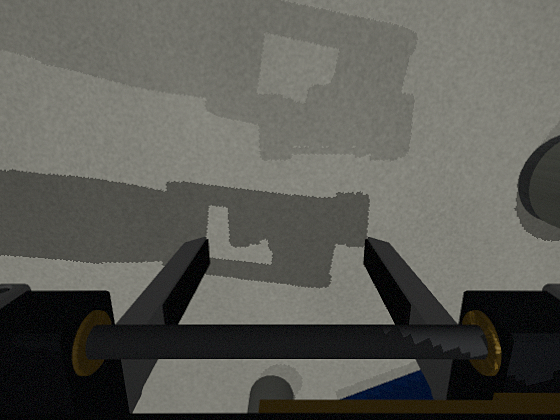

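The frame is near (290,205) in the scene view and (287,210) in the side view, with four caps and four barrels on top. I'll enlarge it.

Run:
```python
from h import *
crop('scene0',215,145,150,120,5.2,'sc0'); crop('side0',225,155,130,120,5,'si0')
```

```text
(no output)
```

View pics/sc0.png

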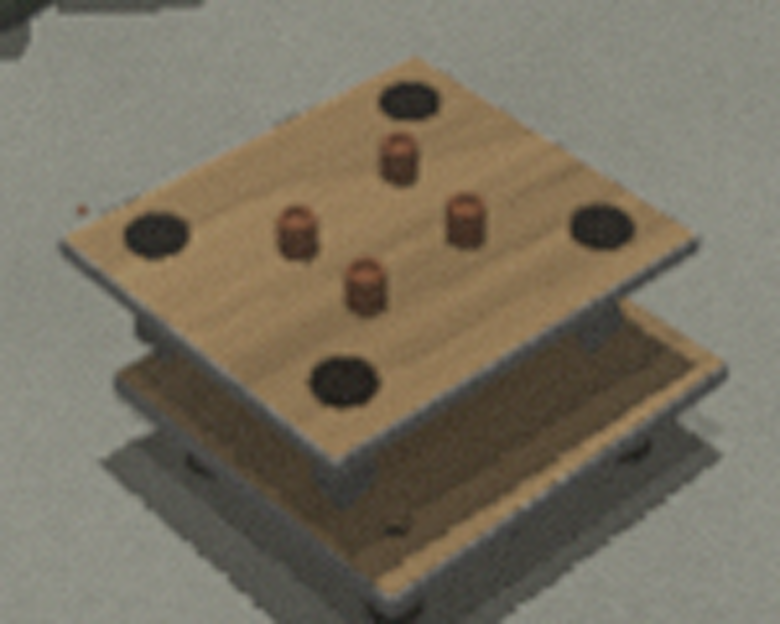

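View pics/si0.png

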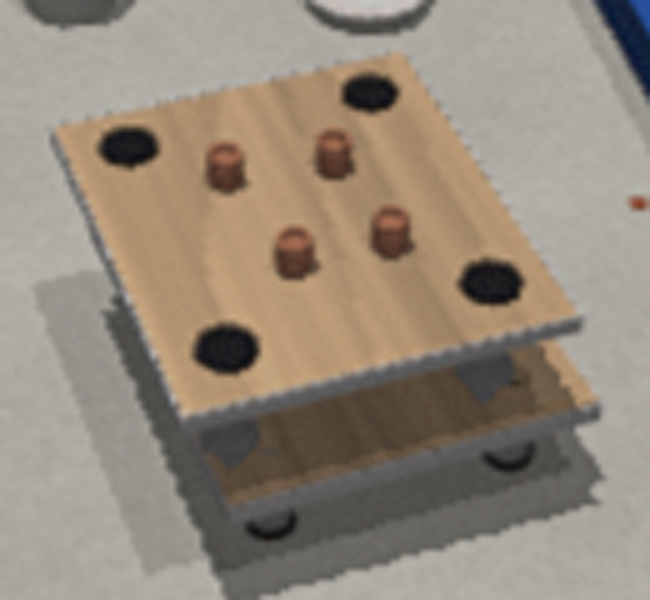

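```bash
cat > m.py <<'E'
from h import *
S=lambda L:[(215+x/5.2-.4,145+y/5.2-.4) for x,y in L]
T=lambda L:[(225+x/5-.4,155+y/5-.4) for x,y in L]
np.set_printoptions(precision=1,suppress=True)
ps,ds,ms=load('scene0'); pi,di,mi=load('side0')
caps=S([(409,101),(156,235),(344,382),(602,227)]); capi=T([(129,147),(226,349),(491,283),(370,93)])
a=plane(ms,caps,142);b=plane(mi,capi,142);print(a);print(b)
print('depth',deproj(ms,caps,ds)[:,2],deproj(mi,capi,di)[:,2])
for c in (a,b):print(c.mean(0),np.linalg.norm(np.diff(np.r_[c,c[:1]],axis=0),axis=1))
print('low scene L,front,R',plane(ms,S([(118,378),(384,590),(726,366)]),60))
print('low side front, right',plane(mi,T([(235,512),(598,405)]),60))
print('up scene',plane(ms,S([(418,58),(62,242),(338,460),(697,240)]),138))
print('up side',plane(mi,T([(53,127),(185,414),(580,320),(402,54)]),138))
E
python3 m.py
```

```text
[[478.   66.8 142. ]
 [500.  -95.  142. ]
 [635.1 -77.  142. ]
 [613.3  85.3 142. ]]
[[478.2  61.9 142. ]
 [499.3 -99.6 142. ]
 [633.5 -81.4 142. ]
 [611.9  80.2 142. ]]
depth [147.5 141.5 141.7 144.2] [141.4 140.8 141.  139. ]
[556.6  -5.  142. ] [163.3 136.4 163.7 136.5]
[555.7  -9.7 142. ] [162.8 135.4 163.1 135. ]
low scene L,front,R [[ 497.2 -120.9   60. ]
 [ 686.1  -89.5   60. ]
 [ 658.4  136.3   60. ]]
low side front, right [[ 496.1 -128.1   60. ]
 [ 690.6  -95.6   60. ]]
up scene [[ 444.4   96.   138. ]
 [ 475.  -132.9  138. ]
 [ 670.8 -103.7  138. ]
 [ 642.6  120.4  138. ]]
up side [[ 441.9   92.7  138. ]
 [ 473.6 -133.9  138. ]
 [ 669.2 -111.9  138. ]
 [ 638.8  116.3  138. ]]
```

Run:
```python
from m import *
print('objs');print('side bottle foot, saucer, tin, jar',plane(mi,[(237,158),(298,153),(288,390),(373,340)],0))
print(plane(ms,[(384,167),(419,203),(130,277),(185,322)],0))
for f in['scene0','side0']:
  p,d,m=load(f);v,u=np.mgrid[0:420,0:560]
  P=deproj(m,np.c_[u.ravel(),v.ravel()],d); 
  s=(P[:,2]>8)&(d.ravel()>0)&(P[:,0]>300)&(P[:,0]<800)&(abs(P[:,1])<400)
  import collections
  g=(P[s][:,:2]//40*40).astype(int); mz={}
  for k,z in zip(map(tuple,g),P[s][:,2]): mz.setdefault(k,[]).append(z)
  print({tuple(map(int,k)):int(max(z)) for k,z in sorted(mz.items()) if len(z)>6})
print(att(dict(attitude=status.sense()['tcp_rot'])))
mw=load('wrist0')[2];A=att(dict(attitude=status.sense()['tcp_rot']));print('cam in tool',A.T@(np.array(mw['eye'])-status.sense()['position']),A.T@att(mw))
```

```text
[[478.   66.8 142. ]
 [500.  -95.  142. ]
 [635.1 -77.  142. ]
 [613.3  85.3 142. ]]
[[478.2  61.9 142. ]
 [499.3 -99.6 142. ]
 [633.5 -81.4 142. ]
 [611.9  80.2 142. ]]
depth [147.5 141.5 141.7 144.2] [141.4 140.8 141.  139. ]
[556.6  -5.  142. ] [163.3 136.4 163.7 136.5]
[555.7  -9.7 142. ] [162.8 135.4 163.1 135. ]
low scene L,front,R [[ 497.2 -120.9   60. ]
 [ 686.1  -89.5   60. ]
 [ 658.4  136.3   60. ]]
low side front, right [[ 496.1 -128.1   60. ]
 [ 690.6  -95.6   60. ]]
up scene [[ 444.4   96.   138. ]
 [ 475.  -132.9  138. ]
 [ 670.8 -103.7  138. ]
 [ 642.6  120.4  138. ]]
up side [[ 441.9   92.7  138. ]
 [ 473.6 -133.9  138. ]
 [ 669.2 -111.9  138. ]
 [ 638.8  116.3  138. ]]
objs
side bottle foot, saucer, tin, jar [[ 475.3  392.2    0. ]
 [ 683.2  376.2    0. ]
 [ 469.8 -432.3    0. ]
 [ 675.9 -361.2    0. ]]
[[ 492.9  414.9    0. ]
 [ 679.7  377.4    0. ]
 [ 479.9 -420.8    0. ]
 [ 673.  -358.6    0. ]]
{(440, -400): 96, (440, -160): 141, (440, -120): 142, (440, -80): 142, (440, -40): 143, (440, 0): 143, (440, 40): 145, (440, 80): 143, (440, 360): 107, (480, -400): 98, (4
[... 1121 characters left out ...]
 -80): 161, (520, -40): 157, (520, 0): 159, (520, 40): 154, (520, 80): 140, (560, -160): 138, (560, -120): 140, (560, -80): 158, (560, -40): 158, (560, 0): 160, (560, 40): 141, (560, 80): 142, (600, -120): 143, (600, -80): 155, (600, -40): 156, (600, 0): 140, (600, 40): 143, (600, 80): 143, (640, -400): 72, (640, -360): 72, (640, -120): 142, (640, -80): 143, (640, -40): 140, (640, 0): 139, (640, 40): 138, (640, 80): 138, (640, 320): 17, (640, 360): 16, (680, -400): 72, (680, -360): 72, (680, -120): 62, (680, -80): 61, (680, 320): 18, (680, 360): 16}
[[-0.   0.3  0.9]
 [-0.   0.9 -0.3]
 [-1.  -0.  -0. ]]
cam in tool [-206.4    0.1  -79.3] [[ 0.   0.3 -1. ]
 [ 1.  -0.   0. ]
 [-0.  -1.  -0.3]]
```

Request:
arm_command --series '[[[-25, 0, 0, -7], [-25, 0, 0, -7], [-25, 0, 0, -7], [-25, 0, 0, -7], [0, 0, 0, 0]]]' --grip -1

```text
time: 0.65
position: [191.8, 538.7, 276.7]
tcp_rot: [-127.9, 89.4, -118.5]
contact_force: [-0.7, -0.8, -0.2]
grip_width: 94.0
```

```bash
cat > go.py <<'E'
import sys
from h import *
np.set_printoptions(precision=2,suppress=True)
def to(x,y,z,yaw):
    s=status.sense();A=att(dict(attitude=s['tcp_rot']));d=np.array([x,y,z])-s['position']
    cur=np.degrees(np.arctan2(A[1,2],A[0,2]))
    print('t',round(s['time'],2),'pos',s['position'],'yaw',round(cur,2),'F',s['contact_force'],'w',round(s['grip_width'],1),'tilt',A[:,0])
    print('tool shift',A.T@d,'len',np.linalg.norm(d),'twist',-(yaw-cur))
if __name__=='__main__': to(*map(float,sys.argv[1:]))
E
python3 go.py 700 0 260 8.5
```

```text
t 0.65 pos [191.76 538.72 276.65] yaw 9.42 F [-0.7  -0.79 -0.15] w 94.0 tilt [-0.01 -0.01 -1.  ]
tool shift [  19.25 -614.51  413.31] len 740.8168127118025 twist 0.921146976400733
```

Request:
arm_command --series '[[[1, -41, 27, 0], [1, -41, 27, 0], [1, -41, 27, 0], [1, -41, 27, 0], [1, -41, 27, 0], [1, -41, 27, 0], [1, -41, 27, 0], [1, -41, 27, 0]]]'

```text
time: 1.45
position: [454.6, 243.3, 256.0]
tcp_rot: [-147.7, 88.6, -138.8]
contact_force: [0.3, 1.5, 0.1]
grip_width: 94.1
```

Request:
arm_command --series '[[[1, -41, 27, 0], [1, -41, 27, 0], [1, -41, 27, 0], [1, -41, 27, 0], [1, -41, 27, 0], [1, -41, 27, 0], [1, -20, 20, 0], [0, 0, 0, 0]]]'

```text
time: 2.25
position: [672.7, -8.3, 227.8]
tcp_rot: [-166.0, 87.5, -159.0]
contact_force: [0.5, 0.2, -0.3]
grip_width: 94.1
```

```bash
python3 go.py 700 0 260 8.5; python3 -c "
from h import *
snap('wrist','w1')"
```

```text
t 2.25 pos [672.67  -8.35 227.82] yaw 6.99 F [ 0.54  0.2  -0.33] w 94.1 tilt [-0.04 -0.02 -1.  ]
tool shift [-33.38   4.61  26.77] len 43.033992418347914 twist -1.5064241183170228
```

View pics/w1.png

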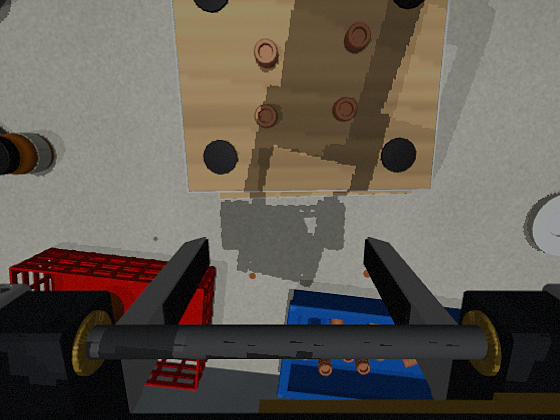

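Run:
```python
from h import *
crop('w1',180,140,130,70,6,'w1a');crop('w1',310,140,130,70,6,'w1b')
```

```text
(no output)
```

View pics/w1a.png

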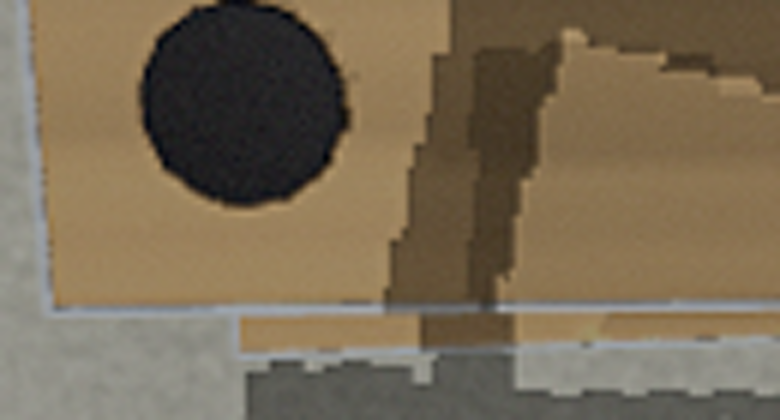

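View pics/w1b.png

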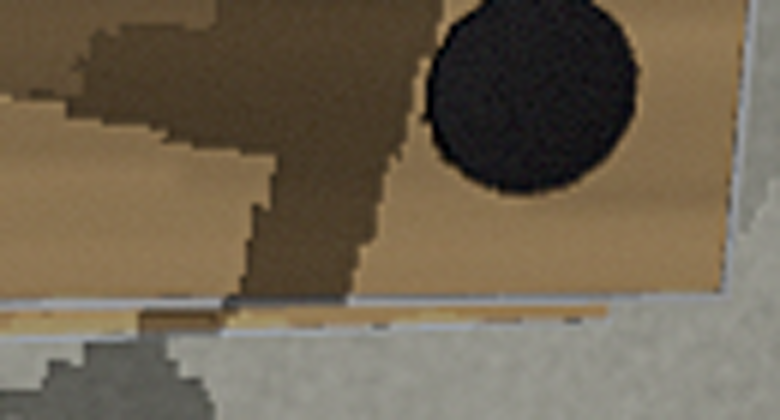

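```bash
cat > m2.py <<'E'
from h import *
np.set_printoptions(precision=2,suppress=True)
def an(f,ul,ur,ll,lr,zu=138,capl=None,capr=None):
    m=load(f)[2]
    U=plane(m,[ul,ur],zu);L=plane(m,[ll,lr],60)
    def pose(Q):
        v=Q[1]-Q[0];th=np.arctan2(v[1],v[0])-np.pi/2;mid=Q.mean(0);ex=np.array([np.cos(th),np.sin(th)]);return mid[:2]-100*ex,th,np.linalg.norm(v)
    u,tu,lu=pose(U);l,tl,ll_=pose(L)
    print('upper c',u,'yaw',np.degrees(tu),'len',lu);print('lower c',l,'yaw',np.degrees(tl),'len',ll_)
    c,s=np.cos(tl),np.sin(tl);d=u-l;print('upper in lower: x %.1f y %.1f yaw %.2f deg'%(c*d[0]+s*d[1],-s*d[0]+c*d[1],np.degrees(tu-tl)))
    if capl: 
        C=plane(m,[capl,capr],zu+4);print('caps',C,np.linalg.norm(C[1]-C[0]))
E
python3 - <<'E'
from m2 import *
a=lambda x,y:(180+x/6-.42,140+y/6-.42)
b=lambda x,y:(310+x/6-.42,140+y/6-.42)
an('w1',a(48,314),b(724,296),a(238,354),b(608,319),138,a(246,103),b(532,92))
E
```

```text
upper c [555.29  -3.54] yaw 7.883339582897346 len 231.04814812698805
lower c [574.5    9.39] yaw 8.953604938468501 len 230.8993183050264
upper in lower: x -21.0 y -9.8 yaw -1.07 deg
caps [[632.52 -74.55 142.  ]
 [610.76  86.86 142.  ]] 162.8631940191803
```

Wrist view: upper deck corners at about (188,192) and (430,189); the lower edge shows below them from (219,199) to (411,193). Both measure 231 mm wide, as they should. The upper frame is off by x −21, y −9.8, yaw −1.1°. I'll push sideways (+y) first, then squarely in +x.

```bash
python3 go.py 577 -165 228 8.95
```

```text
t 2.3 pos [671.3   -7.13 227.64] yaw 7.07 F [-0.35 -0.17 -1.24] w 94.0 tilt [-0.04 -0.01 -1.  ]
tool shift [   5.94 -145.02 -112.92] len 183.8906040482774 twist -1.8821321444762962
```

Request:
arm_command --series '[[[-2, -36, -28, -0.5], [-2, -36, -28, -0.5], [-2, -36, -28, -0.5], [-2, -36, -28, -0.5], [0, 0, 0, 0]]]' --grip 1 --force 20

```text
time: 2.8
position: [572.4, -160.6, 234.9]
tcp_rot: [-178.5, 86.9, -169.2]
contact_force: [0.0, 1.3, 0.4]
grip_width: 57.6
```

```bash
python3 go.py 577 -165 112 8.95
```

```text
t 2.8 pos [ 572.37 -160.58  234.87] yaw 9.3 F [0.04 1.31 0.4 ] w 57.6 tilt [-0.05 -0.01 -1.  ]
tool shift [122.5   -4.95  10.45] len 123.0406962527401 twist 0.34699065468945633
```

Request:
arm_command --series '[[[10, -3, 2, 0], [10, -3, 2, 0], [25, -2, 2, 0], [25, 0, 2, 0], [25, 0, 1, 0], [25, 0, 1, 0], [0, 0, 0, 0]]]'

```text
time: 3.5
position: [577.4, -155.3, 103.2]
tcp_rot: [174.7, 86.7, -175.6]
contact_force: [0.2, 0.8, -1.4]
grip_width: 2.0
```

```bash
python3 go.py 577 -165 112 8.95;python3 -c "
from h import *
snap('side','s1')
crop('s1',225,135,150,140,5,'s1c')"
```

```text
t 3.5 pos [ 577.45 -155.3   103.18] yaw 9.8 F [ 0.21  0.79 -1.38] w 2.0 tilt [-0.06 -0.   -1.  ]
tool shift [-8.74 -9.43 -2.59] len 13.116368747518408 twist 0.8519693678199793
```

View pics/s1c.png

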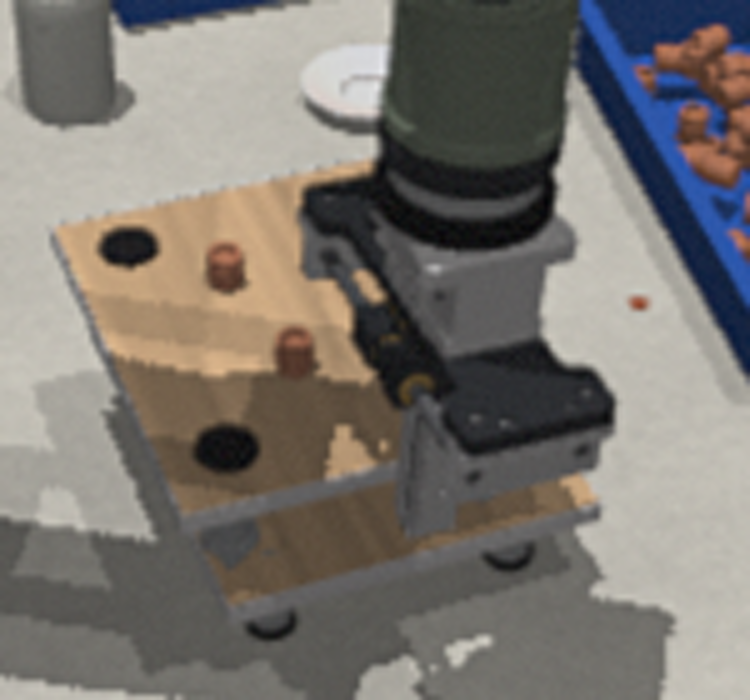

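Fingers shut beside the −y edge, clear of everything. Now approach.

Request:
arm_command --series '[[[0, 5, 0, 0.3], [0, 5, 0, 0.3], [0, 5, 0, 0.3], [0, 3, 0, 0], [0, 2, 0, 0]]]'

```text
time: 4.05
position: [579.8, -133.5, 110.5]
tcp_rot: [-178.3, 87.4, -169.3]
contact_force: [0.5, -0.7, 0.0]
grip_width: 0.1
```

```bash
python3 go.py 577 -130 103 8.95
```

```text
t 4.05 pos [ 579.79 -133.48  110.49] yaw 8.97 F [ 0.51 -0.71  0.01] w 0.1 tilt [-0.04 -0.01 -1.  ]
tool shift [ 7.58  3.88 -1.87] len 8.715799974749853 twist 0.01695816339619327
```

Request:
arm_command --series '[[[1, 2, 0, 0], [1, 2, 0, 0], [1, 2, 0, 0]]]'

```text
time: 4.35
position: [579.5, -127.6, 108.8]
tcp_rot: [-176.1, 87.5, -167.2]
contact_force: [0.7, -0.6, 0.4]
grip_width: 0.7
```

```bash
python3 go.py 577 -130 103 8.95
```

```text
t 4.35 pos [ 579.5  -127.55  108.84] yaw 8.95 F [ 0.67 -0.6   0.35] w 0.7 tilt [-0.04 -0.01 -1.  ]
tool shift [ 5.96 -2.01 -2.59] len 6.807140810846745 twist 0.00271057905731098
```

Request:
arm_command --series '[[[0.5, 2, 0, 0], [0.5, 2, 0, 0], [0.5, 1, 0, 0]]]'

```text
time: 4.65
position: [578.7, -123.7, 107.3]
tcp_rot: [-172.8, 87.5, -163.9]
contact_force: [0.2, -3.4, 2.5]
grip_width: 0.4
```

```bash
python3 go.py 577 -130 103 8.95;python3 -c "
from h import *
snap('side','s2')
crop('s2',225,135,150,140,5,'s2c')"
```

```text
t 4.65 pos [ 578.74 -123.66  107.31] yaw 8.92 F [ 0.2  -3.4   2.46] w 0.4 tilt [-0.04 -0.01 -1.  ]
tool shift [ 4.45 -5.97 -2.52] len 7.861723915743651 twist -0.02553336858108146
```

View pics/s2c.png

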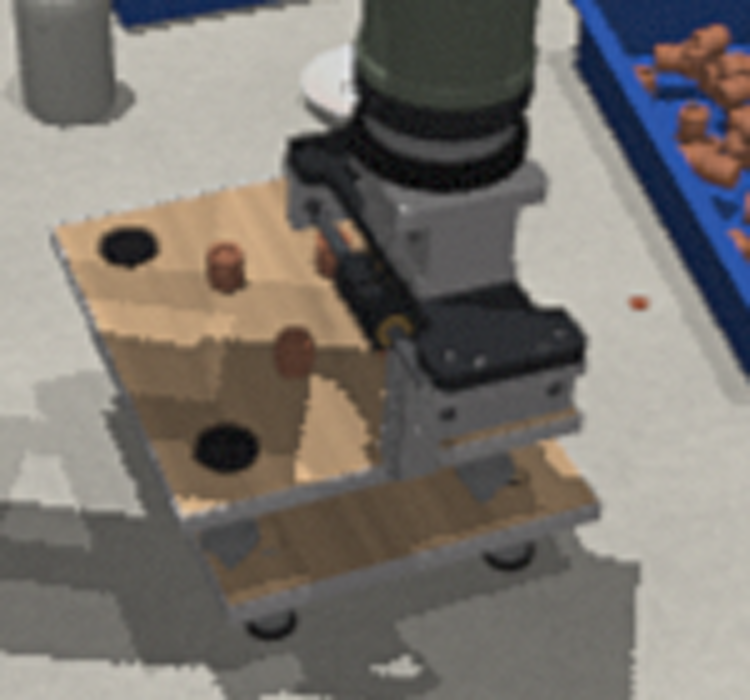

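Request:
arm_command --series '[[[0.5, 2, 0, 0], [0.5, 2, 0, 0], [0.5, 2, 0, 0]]]'

```text
time: 5.0
position: [579.2, -120.7, 107.3]
tcp_rot: [-164.7, 87.6, -155.8]
contact_force: [0.5, -3.9, 2.4]
grip_width: 0.3
```

```bash
python3 go.py 577 -130 103 8.95;python3 -c "
from h import *
snap('side','s3')
crop('s3',225,135,150,140,5,'s3c')"
```

```text
t 5.0 pos [ 579.2  -120.69  107.31] yaw 8.84 F [ 0.51 -3.94  2.36] w 0.3 tilt [-0.04 -0.02 -1.  ]
tool shift [ 4.55 -8.81 -3.43] len 10.491675585136877 twist -0.1064768348851235
```

View pics/s3c.png

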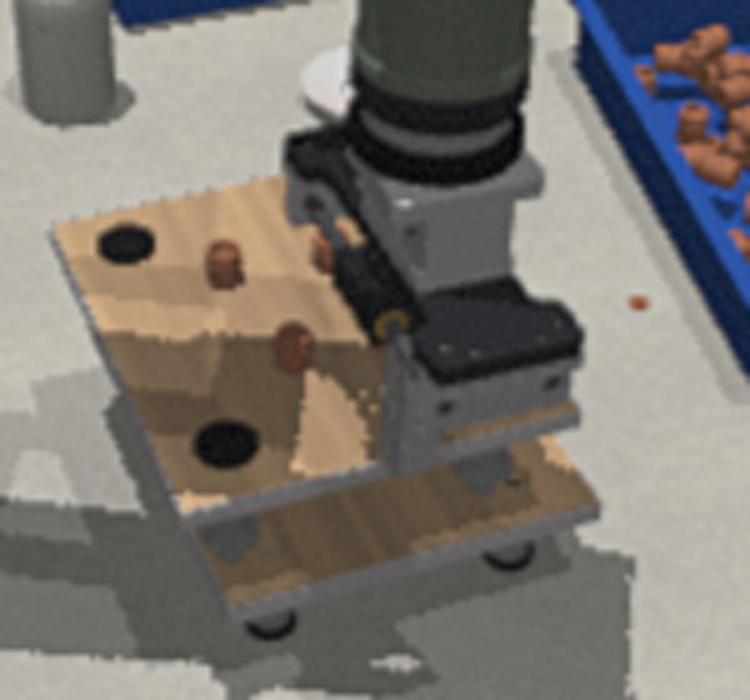

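Request:
arm_command --series '[[[0.5, 2, 0, 0], [0.5, 2, 0, 0], [0.5, 2, 0, 0], [0.5, 2, 0, 0], [0.5, 2, 0, 0]]]'

```text
time: 5.55
position: [579.8, -112.0, 107.1]
tcp_rot: [-155.9, 87.8, -147.0]
contact_force: [0.1, -5.1, 5.0]
grip_width: 0.6
```

```bash
python3 go.py 577 -130 103 8.95
```

```text
t 5.55 pos [ 579.83 -111.99  107.12] yaw 8.84 F [ 0.11 -5.07  4.96] w 0.6 tilt [-0.03 -0.02 -1.  ]
tool shift [  4.59 -17.29  -5.42] len 18.68759472293892 twist -0.11218268696156741
```

Request:
arm_command --series '[[[0, -8, 0, 0], [0, -12, 0, 0], [0, -12, 0, 0], [-30, -5, 0, 0], [-40, 0, 0, 0], [-40, 0, 0, 0], [-20, 0, 0, 0]]]'

```text
time: 6.25
position: [582.3, -143.5, 227.5]
tcp_rot: [170.0, 86.5, 178.9]
contact_force: [0.4, -0.5, 1.3]
grip_width: 0.5
```

```bash
python3 go.py 690 0 240 8.95
```

```text
t 6.25 pos [ 582.25 -143.52  227.48] yaw 8.84 F [ 0.45 -0.48  1.26] w 0.5 tilt [-0.06  0.   -1.  ]
tool shift [-18.85 125.47 127.55] len 179.9056615139037 twist -0.1110918796981597
```

Request:
arm_command --series '[[[-10, 32, 32, 0], [-6, 32, 32, 0], [-6, 32, 32, 0], [-6, 28, 30, 0], [0, 0, 0, 0]]]' --grip -1

```text
time: 6.75
position: [694.0, -2.4, 250.9]
tcp_rot: [165.9, 86.5, 174.3]
contact_force: [-0.4, -0.9, -0.3]
grip_width: 37.0
```

```bash
python3 -c "
from h import *
snap('wrist','w2')
crop('w2',150,120,160,100,5,'w2a');crop('w2',310,120,150,100,5,'w2b')"; python3 go.py 690 0 240 8.95
```

```text
t 6.8 pos [692.64  -4.57 250.4 ] yaw 8.29 F [ 0.55 -0.59 -0.57] w 41.3 tilt [-0.06  0.   -1.  ]
tool shift [10.57  4.77 -1.32] len 11.666232470416727 twist -0.6636582215685358
```

View pics/w2.png

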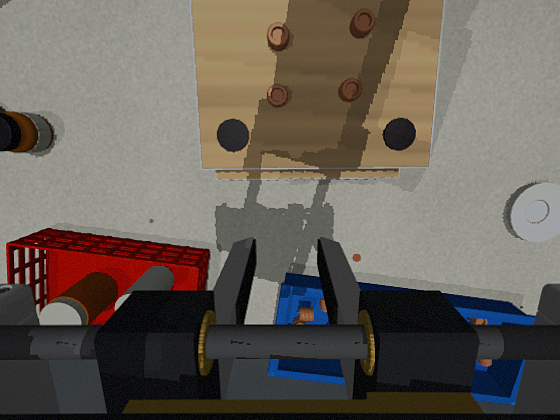

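View pics/w2a.png

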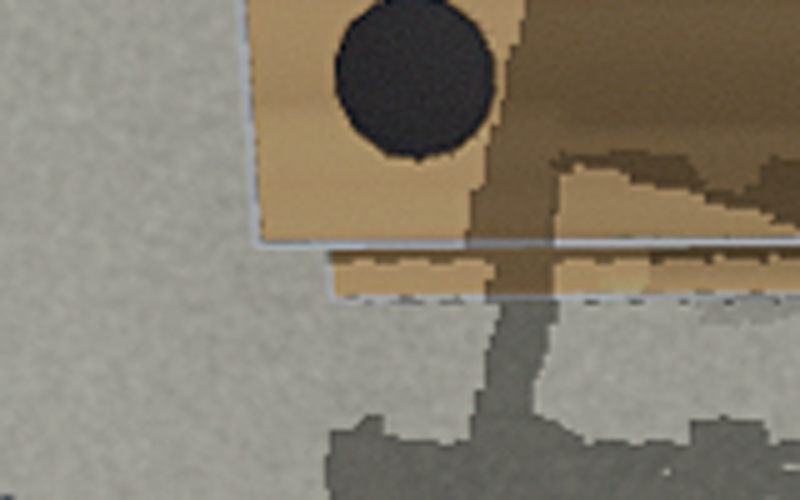

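View pics/w2b.png

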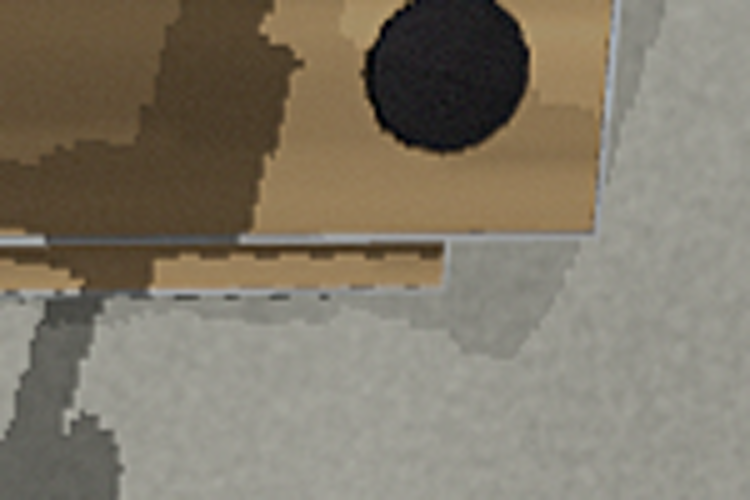

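Run:
```python
from m2 import *
a=lambda x,y:(150+x/5-.4,120+y/5-.4)
b=lambda x,y:(310+x/5-.4,120+y/5-.4)
an('w2',a(258,246),b(598,238),a(334,301),b(447,287),138,a(415,76),b(447,70))
```

```text
upper c [554.34   9.05] yaw 8.697700737980155 len 231.44910126126186
lower c [574.84  10.08] yaw 9.155572844541755 len 231.58535937188975
upper in lower: x -20.4 y 2.2 yaw -0.46 deg
caps [[632.71 -62.05 142.  ]
 [607.8   99.25 142.  ]] 163.2077079135388
```

```bash
python3 go.py 420 -11 250 9.1
```

```text
t 6.8 pos [692.64  -4.57 250.4 ] yaw 8.29 F [ 0.55 -0.59 -0.57] w 41.3 tilt [-0.06  0.   -1.  ]
tool shift [  17.32   32.71 -270.2 ] len 272.71957599936155 twist -0.8136582215685362
```

Request:
arm_command --series '[[[2, 5, -38, 0], [2, 5, -38, 0], [2, 5, -38, 0], [2, 5, -38, 0], [2, 5, -38, 0], [2, 5, -38, 0], [2, 5, -38, 0], [0, 0, 0, 0]]]'

```text
time: 7.6
position: [404.1, -15.7, 241.8]
tcp_rot: [166.2, 85.0, 173.8]
contact_force: [0.4, -0.2, -0.4]
grip_width: 93.8
```

```bash
python3 go.py 420 -11 107 9.1
```

```text
t 7.6 pos [404.11 -15.67 241.83] yaw 7.64 F [ 0.38 -0.2  -0.38] w 93.8 tilt [-0.09  0.01 -1.  ]
tool shift [132.97  -0.27  27.78] len 135.84273817933757 twist -1.4595345594053768
```

Request:
arm_command --series '[[[25, 0, 4, -0.5], [25, 0, 4, -0.5], [25, 0, 4, -0.5], [25, 0, 4, 0], [20, 0, 2, 0], [10, 0, 0, 0], [0, 0, 0, 0]]]'

```text
time: 8.3
position: [411.1, -18.2, 106.0]
tcp_rot: [164.4, 85.2, 172.8]
contact_force: [-0.7, -0.1, -0.2]
grip_width: 94.1
```

```bash
python3 go.py 425 -11 107 9.1;python3 -c "
from h import *
snap('scene','c1')
crop('c1',200,90,180,170,4,'c1c')"
```

```text
t 8.3 pos [411.05 -18.21 106.  ] yaw 8.5 F [-0.73 -0.14 -0.24] w 94.1 tilt [-0.08  0.01 -1.  ]
tool shift [-2.08  5.12 14.73] len 15.73356792477876 twist -0.5977326830365151
```

View pics/c1c.png

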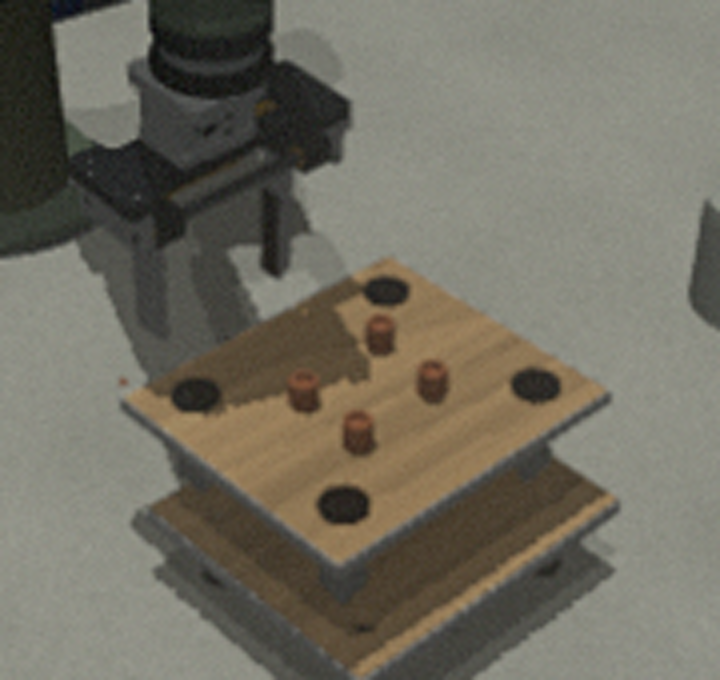

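Request:
arm_command --series '[[[0, 1, 6, -0.3], [0, 1, 6, -0.3], [0, 1, 5, 0], [0, 1, 3, 0], [0, 0, 2, 0]]]'

```text
time: 8.85
position: [438.8, -11.6, 109.2]
tcp_rot: [164.4, 85.8, 173.5]
contact_force: [-0.1, 0.5, -0.3]
grip_width: 94.2
```

```bash
python3 go.py 443 -11 107 9.1
```

```text
t 8.85 pos [438.8  -11.61 109.22] yaw 9.11 F [-0.13  0.48 -0.32] w 94.2 tilt [-0.07  0.01 -1.  ]
tool shift [ 1.92 -0.1   4.39] len 4.787613850290218 twist 0.014726835263676463
```

Request:
arm_command --series '[[[0.5, 0, 2, 0], [0.5, 0, 2, 0], [0.5, 0, 2, 0]]]'

```text
time: 9.15
position: [444.2, -10.6, 107.6]
tcp_rot: [165.3, 85.7, 174.4]
contact_force: [-5.2, -2.2, 4.4]
grip_width: 94.1
```

```bash
python3 go.py 443 -11 107 9.1
```

```text
t 9.15 pos [444.2  -10.64 107.64] yaw 9.14 F [-5.24 -2.17  4.44] w 94.1 tilt [-0.08  0.01 -1.  ]
tool shift [ 0.73 -0.18 -1.19] len 1.4085085395775996 twist 0.038904272426355746
```

Request:
arm_command --series '[[[0.5, -0.3, 2, 0], [0.5, -0.3, 2, 0], [0.5, -0.3, 2, 0], [0.5, -0.3, 2, 0], [0.5, -0.3, 2, 0]]]'

```text
time: 9.65
position: [449.8, -10.8, 103.9]
tcp_rot: [166.3, 85.0, 175.4]
contact_force: [-5.2, -0.5, 4.2]
grip_width: 94.0
```

```bash
python3 go.py 443 -11 107 9.1;python3 -c "
from h import *
snap('scene','c2')
crop('c2',200,90,180,170,4,'c2c')"
```

```text
t 9.65 pos [449.8  -10.79 103.89] yaw 9.17 F [-5.25 -0.49  4.17] w 94.0 tilt [-0.09  0.01 -1.  ]
tool shift [-2.52  0.93 -6.98] len 7.479106083844095 twist 0.07115507560231471
```

View pics/c2c.png

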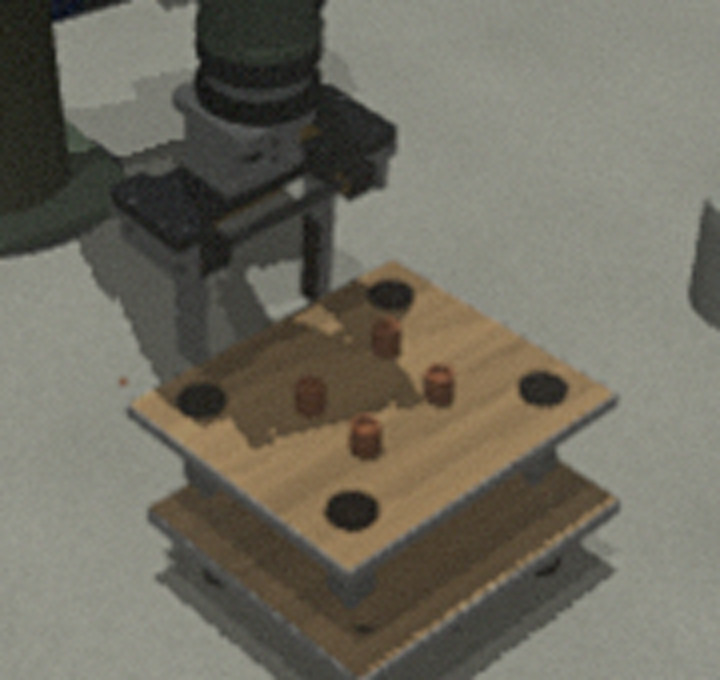

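Request:
arm_command --series '[[[-0.2, -0.3, 2, 0], [-0.2, -0.3, 2, 0], [-0.2, -0.3, 2, 0], [-0.2, -0.3, 2, 0], [-0.2, -0.3, 2, 0]]]'

```text
time: 10.2
position: [458.7, -10.1, 103.4]
tcp_rot: [165.6, 84.8, 174.9]
contact_force: [-2.3, -0.9, 0.7]
grip_width: 94.3
```

```bash
python3 go.py 443 -11 107 9.1
```

```text
t 10.2 pos [458.72 -10.09 103.37] yaw 9.27 F [-2.26 -0.9   0.74] w 94.3 tilt [-0.09  0.01 -1.  ]
tool shift [ -2.2    1.69 -15.92] len 16.157183366178987 twist 0.17417232852101527
```

Request:
arm_command --series '[[[0, -0.3, 2, 0], [0, -0.3, 2, 0]]]'

```text
time: 10.4
position: [465.9, -9.8, 102.8]
tcp_rot: [164.9, 85.2, 174.1]
contact_force: [0.4, 0.6, -0.9]
grip_width: 93.9
```

```bash
python3 go.py 443 -11 107 9.1;python3 -c "
from h import *
snap('scene','c3')
crop('c3',200,90,180,170,4,'c3c')"
```

```text
t 10.4 pos [465.86  -9.81 102.8 ] yaw 9.24 F [ 0.38  0.63 -0.88] w 93.9 tilt [-0.08  0.01 -1.  ]
tool shift [ -2.27   2.54 -23.02] len 23.271211087494905 twist 0.1395204870716249
```

View pics/c3c.png

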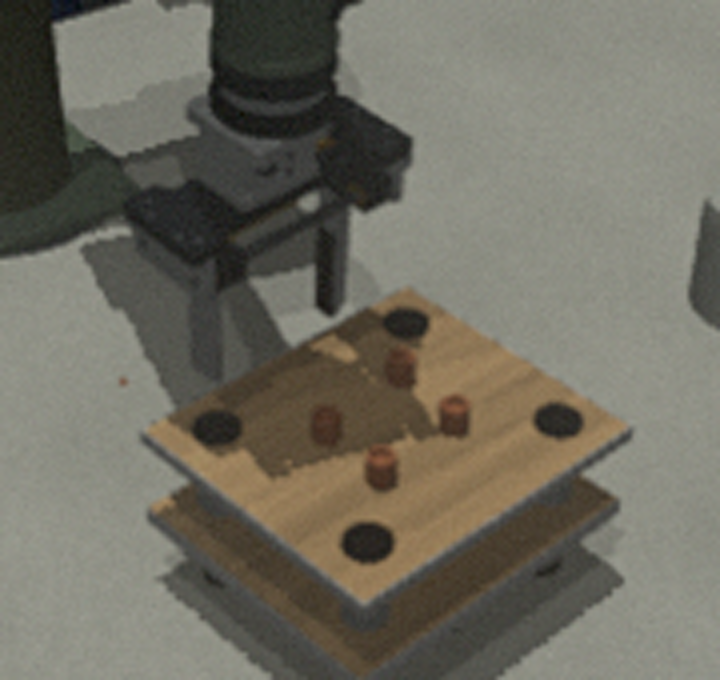

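The frame has dropped in: its caps are about 30 crop pixels lower and all four upper barrels stand. Back off, rise, shut the fingers and measure the caps.

Request:
arm_command --series '[[[0, 0, -8, 0], [0, 0, -12, 0], [0, 0, -10, 0], [-25, 0, 0, 0], [-30, 0, 0, 0], [-30, 0, 0, 0], [-10, 0, 0, 0], [0, 0, 0, 0]]]' --grip -1

```text
time: 11.25
position: [437.4, -15.7, 201.1]
tcp_rot: [164.2, 85.0, 173.3]
contact_force: [0.2, -0.0, -0.3]
grip_width: 93.9
```

```bash
python3 go.py 443 -11 200 9.1;python3 -c "
from h import *
snap('scene','c4');snap('side','s4')
crop('c4',215,145,150,120,5.2,'c4c');crop('s4',225,155,130,120,5,'s4c')"
```

```text
t 11.25 pos [437.43 -15.68 201.14] yaw 9.17 F [ 0.24 -0.05 -0.26] w 93.9 tilt [-0.09  0.01 -1.  ]
tool shift [0.7  3.71 6.32] len 7.3601233733191425 twist 0.06731313382736204
```

View pics/c4c.png

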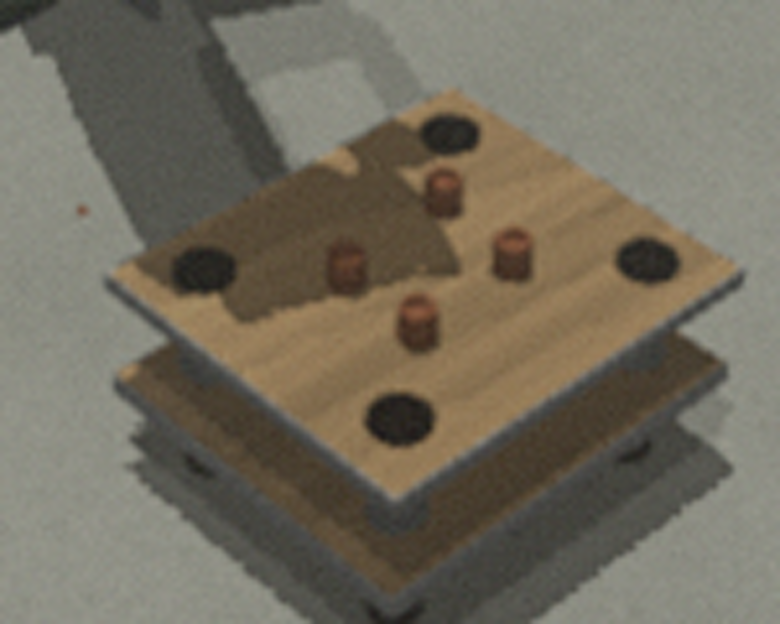

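View pics/s4c.png

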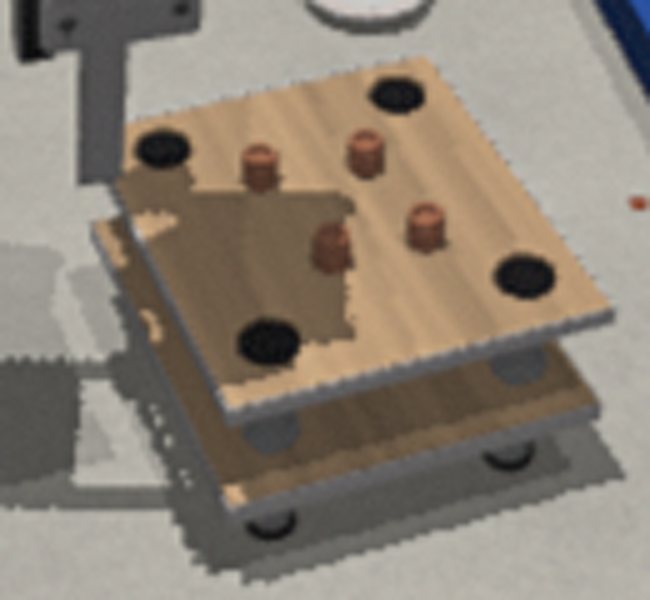

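```bash
cat > m4.py <<'E'
from h import *
np.set_printoptions(precision=1,suppress=True)
c=np.array([574.7,9.7]);t=np.radians(9.05);Rm=np.array([[np.cos(t),-np.sin(t)],[np.sin(t),np.cos(t)]])
X=c+np.array([[-68,82],[-68,-82],[68,82],[68,-82]])@Rm.T
if __name__=='__main__':
  print('caps 0..3',X)
  S=lambda L:[(215+x/5.2-.4,145+y/5.2-.4) for x,y in L]
  T=lambda L:[(225+x/5-.4,155+y/5-.4) for x,y in L]
  ms=load('c4')[2];mi=load('s4')[2]
  a=S([(450,133),(204,270),(647,261),(400,418)]);b=T([(162,149),(269,342),(398,95),(525,276)])
  for z in (124,127,130): print(z,np.c_[plane(ms,a,z)[:,:2],plane(mi,b,z)[:,:2]])
  print(plane(ms,S([(443,193),(348,267),(513,255),(418,323)]),133))
E
python3 m4.py; python3 go.py 490.5 -81.4 170 9.1
```

```text
caps 0..3 [[494.6  80. ]
 [520.4 -82. ]
 [629.  101.4]
 [654.8 -60.6]]
124 [[492.6  82.8 497.7  79.2]
 [516.2 -79.  523.6 -80.5]
 [629.1 102.1 632.4  98.4]
 [652.5 -58.6 658.  -60.8]]
127 [[495.9  80.4 497.2  75.4]
 [519.3 -80.7 523.  -83.6]
 [631.8  99.6 631.4  94.5]
 [655.  -60.4 656.8 -64. ]]
130 [[499.1  78.  496.7  71.6]
 [522.4 -82.4 522.4 -86.7]
 [634.4  97.1 630.4  90.6]
 [657.5 -62.2 655.7 -67.2]]
[[540.6  44.  133. ]
 [561.7 -26.2 133. ]
 [598.   44.2 133. ]
 [612.9 -21.5 133. ]]
t 11.35 pos [436.36 -15.38 199.41] yaw 9.18 F [-0.91  0.18  0.53] w 93.9 tilt [-0.09  0.01 -1.  ]
tool shift [ 23.74 -74.42  45.3 ] len 90.29692474462009 twist 0.07593413108561542
```

```bash
python3 go.py 520.4 -82 175 9.05
```

```text
t 11.35 pos [436.36 -15.38 199.41] yaw 9.18 F [-0.91  0.18  0.53] w 93.9 tilt [-0.09  0.01 -1.  ]
tool shift [ 16.08 -79.59  74.18] len 109.978730941347 twist 0.12593413108561435
```

Request:
arm_command --series '[[[0, 0, 0, 0], [0, -20, 20, 0], [0, -20, 20, 0], [0, -20, 20, 0], [0, -18, 12, 0], [0, 0, 0, 0]]]' --grip 1 --force 20

```text
time: 11.95
position: [514.9, -80.5, 179.7]
tcp_rot: [162.2, 83.8, 171.4]
contact_force: [-0.1, 0.7, -0.1]
grip_width: 49.2
```

```bash
python3 go.py 520.4 -82 150 9.05
```

```text
t 11.95 pos [514.85 -80.5  179.73] yaw 9.33 F [-0.13  0.75 -0.1 ] w 49.2 tilt [-0.11  0.02 -0.99]
tool shift [28.94 -3.34  8.26] len 30.28114672433554 twist 0.27774239690753433
```

Request:
arm_command --series '[[[4, -1, 2, 0], [4, -1, 2, 0], [4, -1, 2, 0], [4, 0, 1, 0], [4, 0, 1, 0], [4, 0, 0, 0]]]'

```text
time: 12.55
position: [516.9, -78.6, 150.2]
tcp_rot: [161.1, 83.4, 170.5]
contact_force: [0.4, -0.9, -0.8]
grip_width: 2.2
```

```bash
python3 go.py 520.4 -82 140 9.05
```

```text
t 12.55 pos [516.89 -78.63 150.19] yaw 9.45 F [ 0.35 -0.85 -0.81] w 2.2 tilt [-0.11  0.02 -0.99]
tool shift [ 9.67 -4.27  4.  ] len 11.297237219941751 twist 0.40110373398521126
```

Request:
arm_command --series '[[[4, -2, 2, 0], [4, -2, 2, 0], [3, 0, 1, 0], [2, 0, 0, 0], [0, 0, 0, 0]]]'

```text
time: 13.05
position: [520.9, -81.5, 135.0]
tcp_rot: [161.1, 83.4, 170.5]
contact_force: [-0.4, 0.4, -0.5]
grip_width: 0.2
```

```bash
python3 go.py 520.4 -82 126 9.05
```

```text
t 13.05 pos [520.94 -81.49 135.02] yaw 9.47 F [-0.36  0.42 -0.45] w 0.2 tilt [-0.11  0.02 -0.99]
tool shift [ 9.02 -0.76  0.37] len 9.054531474265822 twist 0.4200977243130595
```

Request:
arm_command --series '[[[2, 0, 0.2, 0], [2, 0, 0.2, 0], [2, 0, 0.2, 0]]]'

```text
time: 13.35
position: [521.4, -81.4, 129.2]
tcp_rot: [161.2, 83.5, 170.5]
contact_force: [-0.6, 0.2, 0.2]
grip_width: 0.4
```

Request:
arm_command --series '[[[1.5, 0, 0.2, 0], [1.5, 0, 0.2, 0]]]'

```text
time: 13.55
position: [521.4, -81.3, 125.9]
tcp_rot: [161.2, 83.5, 170.5]
contact_force: [0.1, 0.5, 0.7]
grip_width: 0.8
```

```bash
python3 go.py 520.4 -82 126 9.05
```

```text
t 13.55 pos [521.39 -81.31 125.92] yaw 9.46 F [0.15 0.46 0.75] w 0.8 tilt [-0.11  0.02 -0.99]
tool shift [ 0.02 -0.52 -1.09] len 1.210724803438572 twist 0.4107552957770242
```

Request:
arm_command --series '[[[1.5, 0, 0.1, 0], [1.5, 0, 0.1, 0]]]'

```text
time: 13.75
position: [521.2, -81.2, 122.7]
tcp_rot: [161.2, 83.5, 170.5]
contact_force: [0.5, 0.1, 0.2]
grip_width: 0.3
```

Request:
arm_command --series '[[[2, 0, 0.1, 0], [2, 0, 0.1, 0]]]'

```text
time: 13.95
position: [521.1, -81.1, 118.5]
tcp_rot: [161.2, 83.5, 170.6]
contact_force: [0.2, 0.1, 0.8]
grip_width: 0.6
```

```bash
python3 go.py 520.4 -82 126 9.05;python3 -c "
from h import *
snap('side','s5')
crop('s5',225,155,130,120,5,'s5c')"
```

```text
t 13.95 pos [521.06 -81.1  118.45] yaw 9.46 F [0.24 0.09 0.77] w 0.6 tilt [-0.11  0.02 -0.99]
tool shift [-7.44 -0.51 -1.61] len 7.628131941761494 twist 0.41043161451270116
```

View pics/s5c.png

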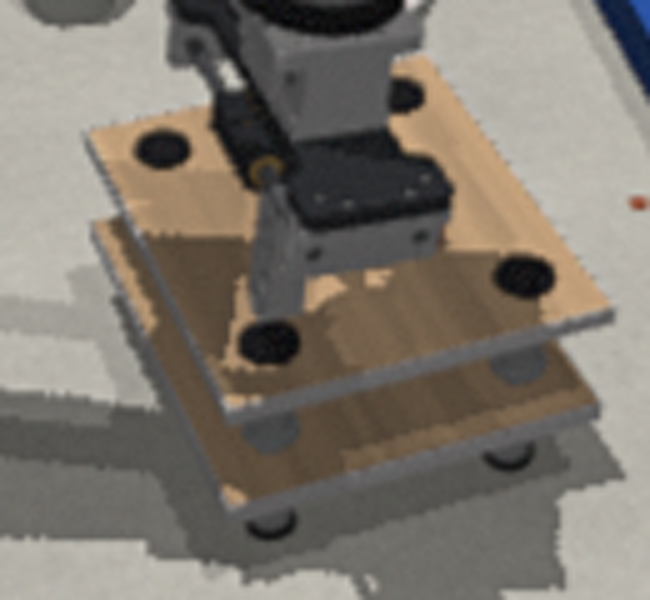

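Run:
```python
from h import *
m=load('s5')[2];A=att(m)
def proj(m,P):
    q=(np.array(P,float)-m['eye'])@att(m);q=q*[1,-1,-1]
    return cv2.projectPoints(q.reshape(-1,1,3),np.zeros(3),np.zeros(3),np.array(m['camera_matrix']),np.array(m['distortion']))[0].reshape(-1,2)
for P in [(521,-81,118.5),(521,-81,126),(521,-81,136)]:
    u=proj(m,P)[0];print(P,u,(u-[225,155]+.4)*5)
p,d,_=load('s5')
s=[(225+x/5,155+y/5) for x,y in [(269,342),(275,300),(290,300),(280,280),(255,300)]]
print(deproj(m,s,d))
```

```text
(521, -81, 118.5) [277.43854814 224.95387614] [264.19274069 351.76938068]
(521, -81, 126) [277.38996381 222.70288919] [263.94981906 340.51444595]
(521, -81, 136) [277.32444994 219.66782995] [263.62224971 325.33914974]
[[523.21157726 -87.38934361 129.13759906]
 [524.89708301 -95.43225016 163.1944827 ]
 [532.2023444  -94.65394467 161.07578524]
 [527.2667291  -96.1299912  175.86207595]
 [517.07638927 -86.31808331 156.62447011]]
```

Run:
```python
from h import *
np.set_printoptions(precision=0,suppress=True,linewidth=160)
crop('s5',262,195,40,40,15,'s5d')
p,d,m=load('s5')
for v in range(205,232,2):
    L=[(u,v) for u in range(268,292,2)]; P=deproj(m,L,d); print(v,P[:,2],'y',P[5,1])
```

```text
205 [125. 125. 125. 125. 181. 191. 195. 255. 258. 256. 255. 252.] y -91.10412555383095
207 [126. 123. 126. 125. 176. 187. 189. 252. 252. 252. 848. 247.] y -93.69324820378677
209 [123. 123. 123. 123. 173. 181. 182. 244. 246. 242. 243. 240.] y -93.21002416604165
211 [125. 124. 122. 157. 166. 174. 172. 172. 173. 127. 126. 124.] y -92.75293342865268
213 [124. 125. 125. 151. 157. 171. 168. 167. 166. 122. 122. 124.] y -95.7634965250221
215 [127. 122. 123. 126. 157. 165. 163. 162. 160. 124. 123. 123.] y -96.21298426813166
217 [126. 125. 125. 848. 151. 158. 158. 154. 152. 126. 124. 128.] y -95.167052957794
219 [123. 124. 126. 128. 129. 128. 129. 130. 127. 124. 124. 127.] y -70.48159239208758
221 [125. 125. 125. 130. 129. 131. 131. 128. 131. 128. 126. 125.] y -80.7334627297123
223 [124. 125. 130. 128. 129. 130. 128. 128. 129. 125. 127. 125.] y -86.36551702451834
225 [126. 124. 124. 130. 130. 132. 129. 129. 124. 128. 123. 126.] y -95.145765781548
227 [126. 123. 128. 126. 126. 127. 129. 128. 124. 124. 124. 124.] y -96.95324713713023
229 [127. 125. 128. 125. 125. 125. 125. 126. 126. 126. 124. 125.] y -101.74134947841185
231 [125. 126. 127. 125. 127. 126. 126. 125. 124. 125. 124. 124.] y -109.74379771874499
```

View pics/s5d.png

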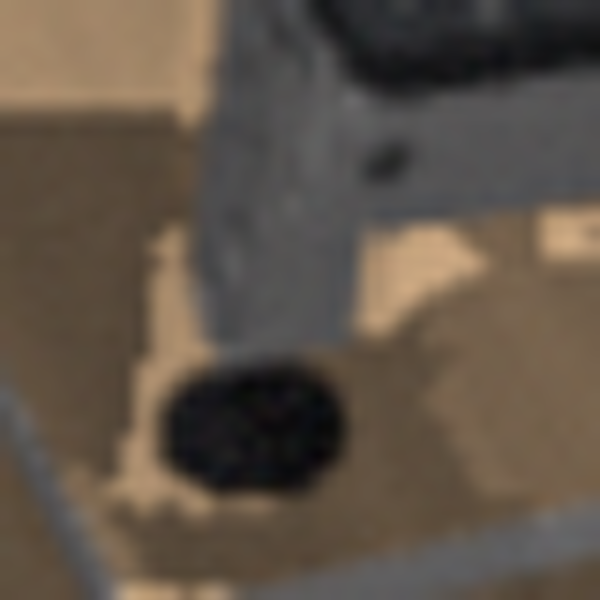

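```bash
python3 - <<'E'
from h import *
np.set_printoptions(precision=0,suppress=True,linewidth=160)
p,d,m=load('c1')
for v in range(150,180,3):
    L=[(u,v) for u in range(228,248,2)]; P=deproj(m,L,d); print(v,P[:,2],'xy',P[5,:2])
p,d,m=load('s1')
print()
for v in range(215,255,3):
    L=[(u,v) for u in range(300,324,2)]; P=deproj(m,L,d); print(v,P[:,2],'xy',P[5,:2])
E
python3 -c "
from h import *
snap('scene','c5')
crop('c5',215,115,150,150,5.2,'c5c')"
```

```text
150 [  0. 231. 234. 237. 242. 239. 236. 232.   4.  -1.] xy [467. -88.]
153 [ -1.   3.   3. 230. 232. 230. 207.  -0.  -1.  -0.] xy [466. -88.]
156 [ -0.  -1.   2. 194. 197. 198. 196.   2.   2.   0.] xy [436. -74.]
159 [  1.   2.  -2. 183. 188. 190. 190.   4.   3.   2.] xy [437. -75.]
162 [  0.   0.  -1. 173. 178. 178. 179.  -1.  -1.   0.] xy [433. -74.]
165 [  1.  -1.   2. 161. 165. 170. 168.   2.   1.   4.] xy [435. -75.]
168 [ -1.  -3.  -1. 151. 156. 162. 156.   0.   1.   1.] xy [436. -76.]
171 [ -0.  -1.   3.   1. 142. 150. 148.   1.   1.   2.] xy [433. -76.]
174 [1. 5. 0. 1. 1. 4. 3. 2. 2. 1.] xy [269.   4.]
177 [ 1.  4.  3.  2. -1.  4.  2.  2.  3. -0.] xy [283.  -4.]

215 [138. 137. 238. 235. 242. 244. 229. 269. 269. 269. 268. 270.] xy [ 568. -196.]
218 [136. 136. 138. 196. 199. 242. 247. 267. 270. 270. 268. 270.] xy [ 566. -202.]
221 [137. 137. 138. 186. 194. 202. 244. 262. 270. 270. 270. 270.] xy [ 576. -170.]
224 [137. 134. 138. 178. 187. 192. 191. 255. 263. 266. 264. 264.] xy [ 577. -169.]
227 [138. 137. 164. 170. 180. 182. 183. 247. 256. 258. 255. 253.] xy [ 577. -169.]
230 [129. 129. 154. 160. 169. 173. 174. 240. 245. 242. 239. 238.] xy [ 578. -169.]
233 [ 59.  59. 146. 152. 163. 165. 162. 234. 233. 233. 231. 228.] xy [ 578. -170.]
236 [ 59.  59. 138. 143. 157. 154. 152. 152.  59.  59.  59.  58.] xy [ 579. -168.]
239 [ 61.  58.  59. 140. 148. 146. 144. 140.  58.  59.  59.  60.] xy [ 578. -170.]
242 [60. 59. 58. 57. 60. 59. 59. 59. 57. 60. 58. 57.] xy [600. -98.]
245 [58. 58. 60. 56. 56. 58. 55. 55. 53. 47. 45.  7.] xy [ 598. -108.]
248 [56. 55. 53. 51. 48. 49. -5.  2. -4. -0.  0. -2.] xy [ 598. -109.]
251 [ 3. -1. -2.  1. -2. -0. -2. -2. -2. -3. -1.  2.] xy [608. -75.]
254 [ 1. -1. -1. -3. -1. -4. -3. -1.  1.  2. -5. -1.] xy [607. -82.]
```

View pics/c5c.png

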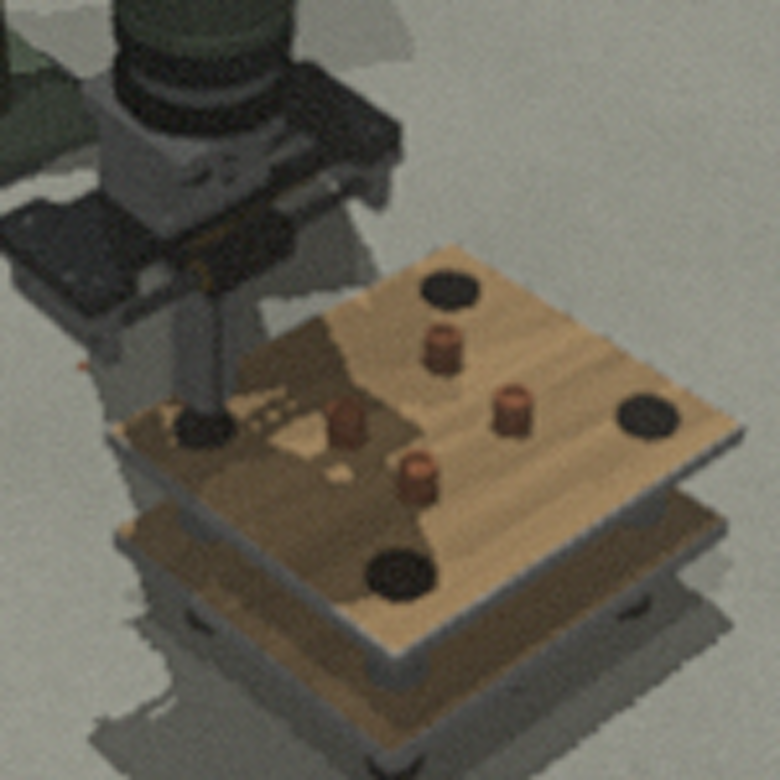

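Run:
```python
from h import *
def proj(m,P):
    q=(np.array(P,float)-m['eye'])@att(m);q=q*[1,-1,-1]
    return cv2.projectPoints(q.reshape(-1,1,3),np.zeros(3),np.zeros(3),np.array(m['camera_matrix']),np.array(m['distortion']))[0].reshape(-1,2)
m=load('c5')[2]
for z in (118.5,125,130,140,150):
  u=proj(m,(521,-81,z))[0];print(z,(u-[215,115]+.4)*5.2)
# wrist: tool geometry
mw=load('wrist0')[2]
A=np.array(R.from_euler('xyz',[-98.94939607,89.89754362,-118.59172628],degrees=True).as_matrix());t=np.array([192.96,540.94,177.85])
for L in (-40,-30,-20,-10,0):
  for y in (-47,47): print(L,y,proj(mw,t+A@[L,y,0])[0])
p,d,m=load('wrist0')
for v,us in((245,(195,200,204,370,376,384)),(250,(190,198,204,372,380,388)),(270,(180,190,200,380,390,400))):
  P=deproj(m,[(u,v) for u in us],d);print(v,((P-t)@A).round(0).tolist())
```

```text
118.5 [206.080481   441.61560226]
125 [205.46372884 431.29985885]
130 [204.98642448 423.30811646]
140 [204.02424283 407.17548071]
150 [203.05186961 390.84144514]
-40 -47 [203.58595542 261.83861625]
-40 47 [368.53986525 261.99567553]
-30 -47 [207.76891739 254.56180937]
-30 47 [364.39481197 254.70948962]
-20 -47 [211.54915508 247.98477734]
-20 47 [360.64890932 248.12411062]
-10 -47 [214.98224331 242.01105941]
-10 47 [357.24706587 242.14291883]
0 -47 [218.11396734 236.56116888]
0 47 [354.14389621 236.68629932]
245 [[-40.0, -51.0, -10.0], [-40.0, -48.0, -10.0], [-36.0, -47.0, -9.0], [-36.0, 48.0, -9.0], [-40.0, 51.0, -10.0], [-40.0, 55.0, -10.0]]
250 [[-47.0, -52.0, -10.0], [-44.0, -48.0, -9.0], [-38.0, -47.0, -7.0], [-44.0, 47.0, -9.0], [-48.0, 51.0, -11.0], [-48.0, 55.0, -11.0]]
270 [[-71.0, -49.0, -11.0], [-65.0, -47.0, -8.0], [-49.0, -47.0, 0.0], [-61.0, 47.0, -6.0], [-70.0, 49.0, -10.0], [-71.0, 53.0, -11.0]]
```

The cameras put the actual fingertips about 20–30 mm above the reported TCP: in this view the finger ends above the cap. I'll continue down slowly, using the force reading as the guide.

Request:
arm_command --series '[[[2, 0, -0.8, 0], [2, 0, -0.8, 0], [2, 0, -0.3, 0]]]'

```text
time: 14.35
position: [518.4, -81.3, 112.3]
tcp_rot: [161.2, 83.5, 170.6]
contact_force: [-0.5, 0.3, -0.0]
grip_width: 0.4
```

Request:
arm_command --series '[[[1.5, 0, -0.2, 0], [1.5, 0, 0, 0]]]'

```text
time: 14.55
position: [517.6, -81.3, 109.0]
tcp_rot: [161.2, 83.5, 170.6]
contact_force: [-0.6, -0.0, -0.7]
grip_width: 0.3
```

```bash
python3 go.py 518 -82 126 9.05
```

```text
t 14.55 pos [517.6  -81.28 109.02] yaw 9.46 F [-0.61 -0.04 -0.69] w 0.3 tilt [-0.11  0.02 -0.99]
tool shift [-16.93  -0.15  -1.56] len 17.00244982118215 twist 0.41188602730048984
```

Request:
arm_command --series '[[[1.5, 0, 0.1, 0], [1.5, 0, 0.1, 0], [1.5, 0, 0.1, 0]]]'

```text
time: 14.85
position: [517.4, -81.2, 104.2]
tcp_rot: [161.3, 83.5, 170.7]
contact_force: [-0.4, -0.2, 0.4]
grip_width: 0.4
```

```bash
python3 -c "
from h import *
snap('scene','c6')
crop('c6',215,115,150,150,5.2,'c6c')"; python3 go.py 518 -82 126 9.05
```

```text
t 14.9 pos [517.14 -81.12 103.87] yaw 9.46 F [0.06 0.07 0.25] w 0.8 tilt [-0.11  0.02 -0.99]
tool shift [-22.09  -0.19  -1.7 ] len 22.160715488032032 twist 0.4119159098114995
```

View pics/c6c.png

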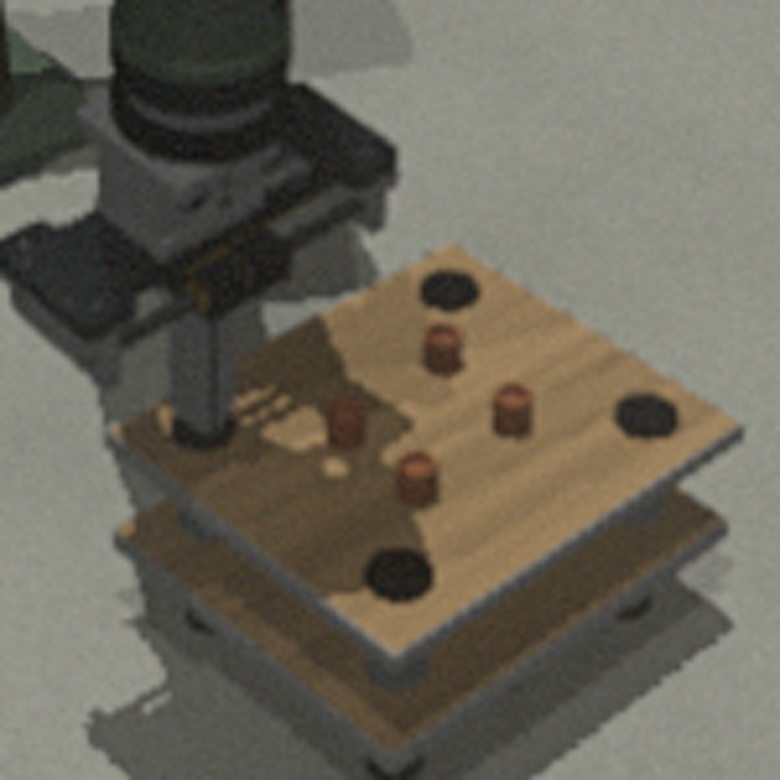

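Request:
arm_command --series '[[[1.5, 0, 0.2, 0], [1.5, 0, 0.2, 0], [1.5, 0, 0.2, 0]]]'

```text
time: 15.2
position: [517.4, -81.2, 100.2]
tcp_rot: [161.5, 83.4, 170.8]
contact_force: [-3.6, 0.4, 9.3]
grip_width: 0.2
```

Request:
arm_command --series '[[[1.5, 0, 0.2, 0], [1.5, 0, 0.2, 0]]]'

```text
time: 15.4
position: [517.4, -81.3, 100.2]
tcp_rot: [161.8, 83.4, 171.1]
contact_force: [-3.1, 0.3, 7.0]
grip_width: 0.7
```

Contact at reported z≈100 (cap top about 127), with roughly 5–6 N per mm of commanded step. Raise the step carefully.

Request:
arm_command --series '[[[2.5, 0, 0.2, 0], [2.5, 0, 0.2, 0]]]'

```text
time: 15.6
position: [516.9, -81.9, 99.1]
tcp_rot: [162.7, 83.4, 172.1]
contact_force: [-4.1, -0.6, 10.7]
grip_width: 0.4
```

Request:
arm_command --series '[[[3, 0, 0.3, 0], [3, 0, 0.3, 0]]]'

```text
time: 15.8
position: [516.1, -82.9, 97.5]
tcp_rot: [164.1, 83.3, 173.5]
contact_force: [-5.6, -0.2, 10.3]
grip_width: 0.4
```

Request:
arm_command --series '[[[3, 0.3, 0.5, 0], [3, 0.3, 0.5, 0]]]'

```text
time: 16.0
position: [516.0, -83.1, 97.1]
tcp_rot: [165.2, 83.2, 174.6]
contact_force: [-6.2, 0.7, 16.3]
grip_width: 0.7
```

Request:
arm_command --series '[[[3, 0.3, 0.5, 0], [3, 0.3, 0.5, 0]]]'

```text
time: 16.2
position: [516.0, -83.2, 97.2]
tcp_rot: [166.2, 83.2, 175.6]
contact_force: [-4.7, 0.6, 14.8]
grip_width: 0.2
```

```bash
python3 -c "
from h import *
snap('scene','c7');snap('side','s7')
crop('c7',215,115,150,150,5.2,'c7c');crop('s7',225,155,130,120,5,'s7c')"; python3 go.py 518 -82 126 9.05
```

```text
t 16.3 pos [515.98 -83.18  97.19] yaw 9.52 F [-4.65  0.7  14.36] w 0.2 tilt [-0.12  0.01 -0.99]
tool shift [-28.84   1.65  -1.16] len 28.907312537438784 twist 0.4651836722434446
```

View pics/c7c.png

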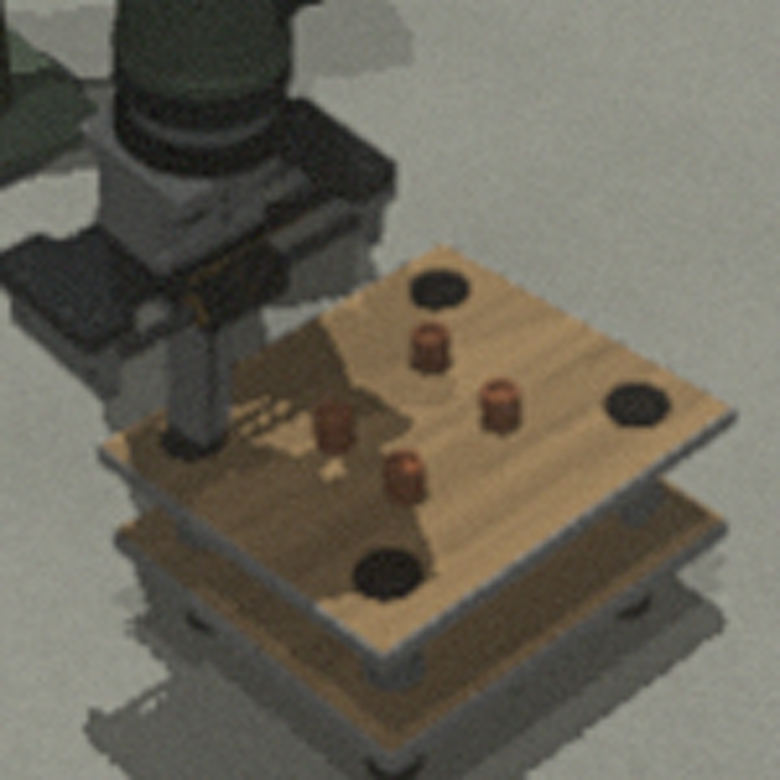

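View pics/s7c.png

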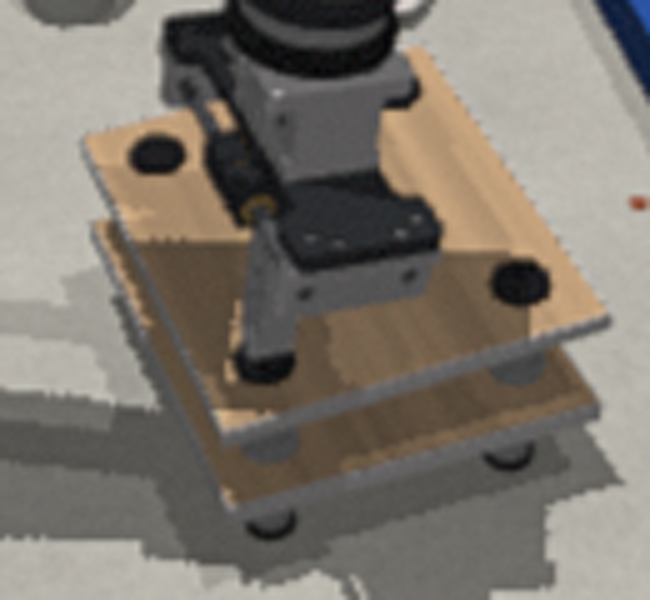

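Request:
arm_command --series '[[[4, 0.3, 0.8, 0], [4, 0.3, 0.8, 0]]]'

```text
time: 16.5
position: [516.8, -83.2, 96.9]
tcp_rot: [167.3, 83.2, 176.7]
contact_force: [-6.8, 1.3, 19.7]
grip_width: 0.4
```

Request:
arm_command --series '[[[-4, 0, 0, 0], [-8, 0, 0, 0], [-10, 0, 0, 0], [-10, 0, 0, 0], [0, 0, 0, 0]]]'

```text
time: 17.0
position: [522.0, -83.6, 132.3]
tcp_rot: [167.6, 83.3, 177.0]
contact_force: [-0.2, 0.2, -0.8]
grip_width: 0.3
```

```bash
python3 go.py 643 -60.6 132 9.05; python3 go.py 625 101.4 132 9.05; python3 go.py 490 80 132 9.05
```

```text
t 17.0 pos [521.97 -83.61 132.28] yaw 9.52 F [-0.18  0.19 -0.82] w 0.3 tilt [-0.12  0.01 -0.99]
tool shift [-13.62   3.02 122.4 ] len 123.19653333328311 twist 0.4665805250738053
t 17.0 pos [521.97 -83.61 132.28] yaw 9.52 F [-0.18  0.19 -0.82] w 0.3 tilt [-0.12  0.01 -0.99]
tool shift [-10.55 165.74 131.38] len 211.76090707618516 twist 0.4665805250738053
t 17.0 pos [521.97 -83.61 132.28] yaw 9.52 F [-0.18  0.19 -0.82] w 0.3 tilt [-0.12  0.01 -0.99]
tool shift [  4.98 166.57  -4.42] len 166.70199173033774 twist 0.4665805250738053
```

Request:
arm_command --series '[[[0, 35, 0, 0], [0, 35, 0, 0], [0, 35, 0, 0], [0, 35, -2, 0], [0, 26, -2, 0], [0, 0, 0, 0]]]'

```text
time: 17.6
position: [490.7, 83.6, 136.0]
tcp_rot: [167.6, 83.3, 176.8]
contact_force: [0.9, -0.8, -0.1]
grip_width: 0.4
```

```bash
python3 go.py 491 80 112 9.05;python3 -c "
from h import *
snap('side','s8')
crop('s8',225,155,130,120,5,'s8c')"
```

```text
t 17.6 pos [490.68  83.63 136.04] yaw 9.27 F [ 0.88 -0.79 -0.15] w 0.4 tilt [-0.12  0.01 -0.99]
tool shift [23.82 -4.23  2.46] len 24.31537501222434 twist 0.2233929199274698
```

View pics/s8c.png

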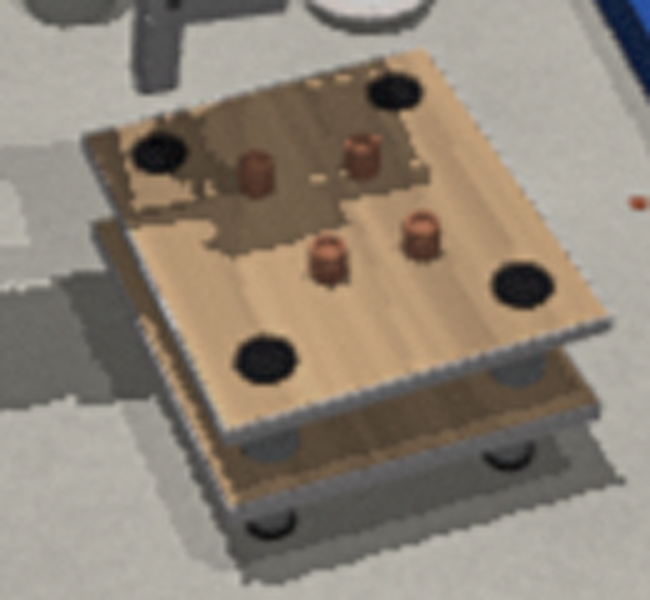

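Request:
arm_command --series '[[[6, -1.5, 1, 0], [6, -1.5, 1, 0], [6, -1, 1, 0], [4, 0, 1, 0], [3, 0, 0.4, 0]]]'

```text
time: 18.15
position: [494.2, 74.7, 107.6]
tcp_rot: [169.0, 83.3, 177.8]
contact_force: [-0.0, 0.5, 0.5]
grip_width: 0.6
```

Request:
arm_command --series '[[[1.5, 0, 0.2, 0], [1.5, 0, 0.2, 0], [1.5, 0, 0.2, 0]]]'

```text
time: 18.45
position: [494.1, 74.2, 102.4]
tcp_rot: [168.8, 83.2, 177.6]
contact_force: [-0.5, 1.0, 5.6]
grip_width: 0.4
```

```bash
python3 go.py 491 80 112 9.05;python3 -c "
from h import *
snap('scene','c8')
crop('c8',215,115,150,150,5.2,'c8c')"
```

```text
t 18.45 pos [494.08  74.21 102.43] yaw 8.85 F [-0.52  0.99  5.62] w 0.4 tilt [-0.12  0.   -0.99]
tool shift [-9.11  6.4  -3.24] len 11.595542672986987 twist -0.20187205362252136
```

View pics/c8c.png

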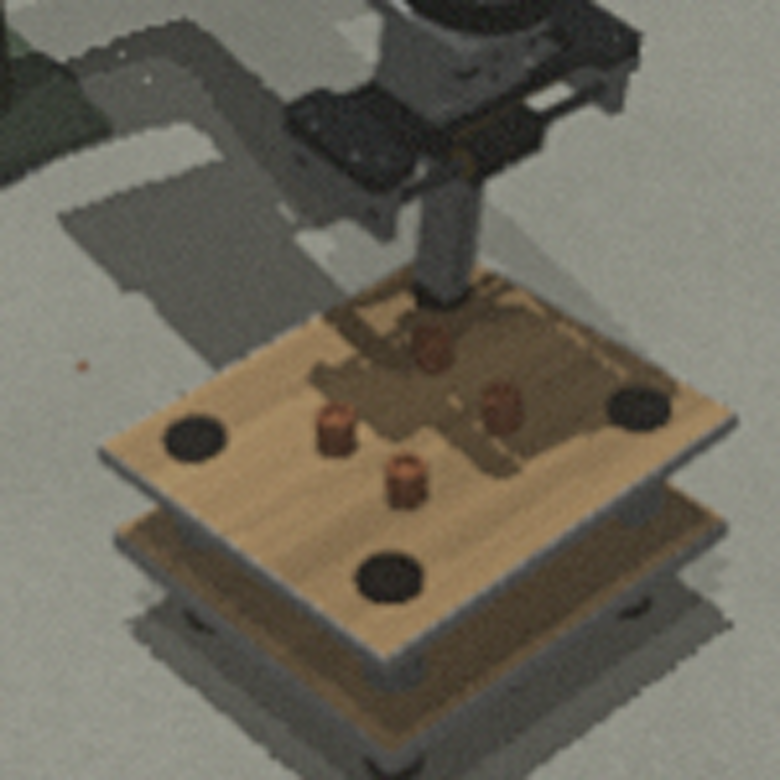

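Request:
arm_command --series '[[[2.5, 0, 0.2, 0], [2.5, 0, 0.2, 0], [2.5, 0, 0.2, 0]]]'

```text
time: 18.8
position: [494.2, 76.9, 97.9]
tcp_rot: [166.7, 83.3, 175.6]
contact_force: [-3.0, 1.5, 7.7]
grip_width: 0.5
```

Request:
arm_command --series '[[[3, 0, 0.2, 0], [3, 0, 0.2, 0], [3, 0, 0.2, 0]]]'

```text
time: 19.1
position: [493.8, 77.0, 96.8]
tcp_rot: [167.7, 83.3, 176.6]
contact_force: [-5.8, -0.3, 16.4]
grip_width: 0.6
```

Request:
arm_command --series '[[[3.5, 0, 0.4, 0], [3.5, 0, 0.4, 0]]]'

```text
time: 19.3
position: [493.9, 76.9, 96.7]
tcp_rot: [168.4, 83.3, 177.4]
contact_force: [-7.3, -1.1, 17.9]
grip_width: 0.3
```

Request:
arm_command --series '[[[-4, 0, 0, 0], [-10, 0, 0, 0], [-12, 0, 0, 0], [-10, 0, 0, 0], [0, 0, 0, 0]]]'

```text
time: 19.8
position: [499.9, 76.8, 136.7]
tcp_rot: [168.6, 83.5, 177.6]
contact_force: [0.5, -0.4, -1.1]
grip_width: 0.6
```

```bash
python3 go.py 625 101.4 130 9.05
```

```text
t 19.8 pos [499.88  76.82 136.66] yaw 9.12 F [ 0.5  -0.37 -1.11] w 0.6 tilt [-0.11  0.   -0.99]
tool shift [ -7.39   4.6  127.39] len 127.68531099444105 twist 0.06957020281818771
```

Request:
arm_command --series '[[[-3, 1, 30, 0], [-3, 1, 30, 0], [-3, 1, 30, 0], [-3, 1, 28, 0], [0, 0, 5, 0], [0, 0, 0, 0]]]'

```text
time: 20.4
position: [622.9, 100.6, 132.4]
tcp_rot: [168.9, 83.3, 177.9]
contact_force: [-0.1, -0.5, -0.4]
grip_width: 0.7
```

```bash
python3 go.py 625 101.4 112 9.05;python3 -c "
from h import *
snap('scene','c9');snap('side','s9')
crop('c9',215,115,150,150,5.2,'c9c');crop('s9',225,155,130,120,5,'s9c')"
```

```text
t 20.4 pos [622.88 100.61 132.45] yaw 9.1 F [-0.06 -0.52 -0.44] w 0.7 tilt [-0.12  0.   -0.99]
tool shift [20.06 -0.02  4.56] len 20.57399210464445 twist 0.045023088315444326
```

View pics/c9c.png

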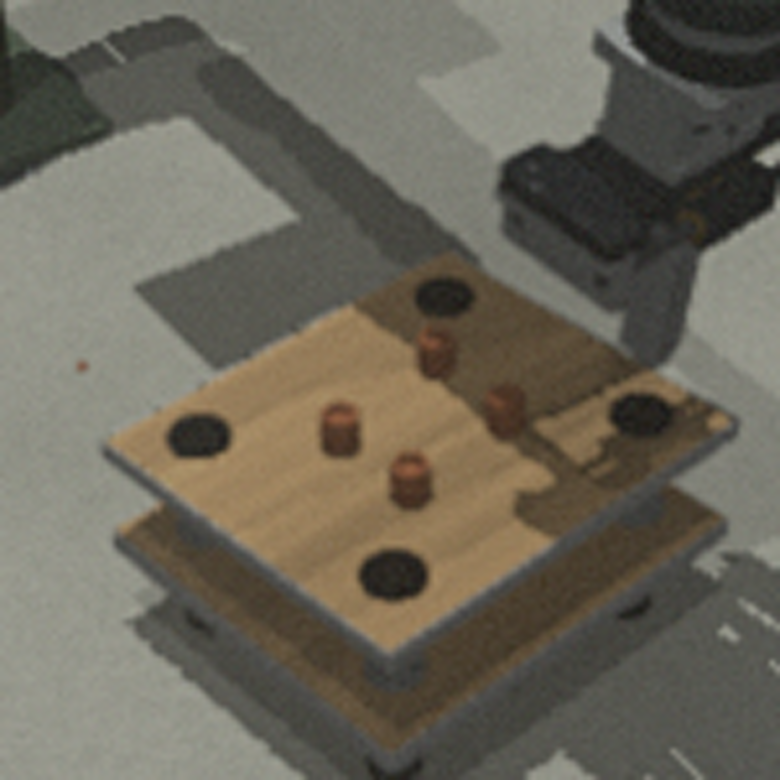

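View pics/s9c.png

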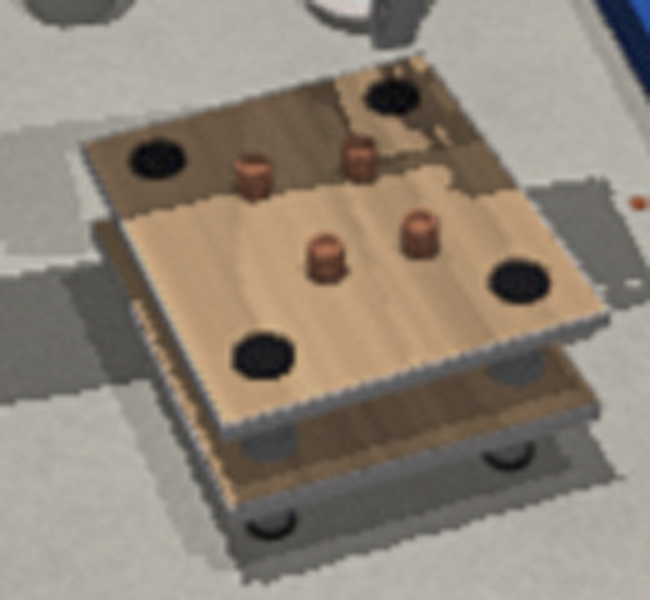

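Request:
arm_command --series '[[[6, -0.5, 0.5, 0], [6, -0.5, 0.5, 0], [6, -0.5, 0.5, 0], [4, 0, 0.4, 0], [3, 0, 0.2, 0]]]'

```text
time: 21.0
position: [617.8, 98.8, 106.2]
tcp_rot: [169.0, 83.1, 178.0]
contact_force: [0.7, 0.1, 0.0]
grip_width: 0.1
```

Request:
arm_command --series '[[[1.5, 0, 0.2, 0], [1.5, 0, 0.2, 0], [1.5, 0, 0.2, 0]]]'

```text
time: 21.3
position: [617.5, 99.0, 101.4]
tcp_rot: [169.0, 83.1, 178.0]
contact_force: [-1.6, -0.1, 6.2]
grip_width: 0.5
```

Request:
arm_command --series '[[[2.5, 0, 0.2, 0], [2.5, 0, 0.2, 0], [2.5, 0, 0.2, 0]]]'

```text
time: 21.6
position: [618.8, 100.1, 99.4]
tcp_rot: [168.2, 83.3, 177.2]
contact_force: [-2.3, -0.3, 6.2]
grip_width: 1.0
```

Request:
arm_command --series '[[[3, 0, 0.2, 0], [3, 0, 0.2, 0], [3, 0, 0.2, 0]]]'

```text
time: 21.9
position: [620.2, 101.6, 96.7]
tcp_rot: [167.1, 83.6, 176.1]
contact_force: [-1.4, -0.1, 7.0]
grip_width: 0.3
```

Request:
arm_command --series '[[[3.5, 0, 0.2, 0], [3.5, 0, 0.2, 0]]]'

```text
time: 22.1
position: [620.4, 101.7, 96.5]
tcp_rot: [167.4, 83.7, 176.5]
contact_force: [-6.0, -1.3, 14.3]
grip_width: 0.9
```

```bash
python3 go.py 625 101.4 112 9.05;python3 -c "
from h import *
snap('scene','c10')
crop('c10',215,115,150,150,5.2,'c10c')"
```

```text
t 22.1 pos [620.42 101.71  96.46] yaw 9.17 F [-5.95 -1.33 14.31] w 0.9 tilt [-0.11  0.01 -0.99]
tool shift [-15.95  -0.65   2.77] len 16.200205388559137 twist 0.11796220476101738
```

View pics/c10c.png

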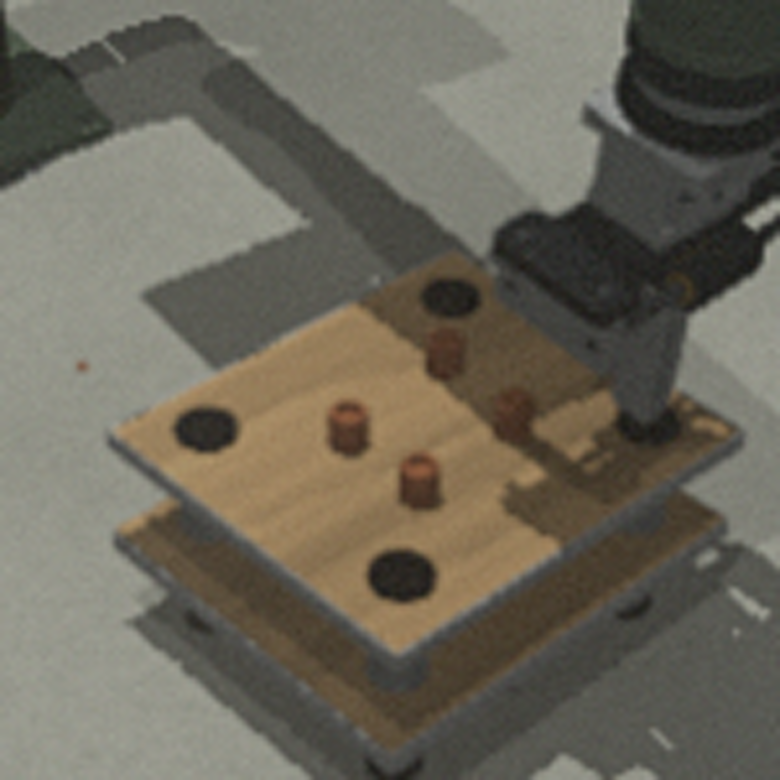

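Request:
arm_command --series '[[[4, 0, 0.3, 0], [-4, 0, 0, 0], [-10, 0, 0, 0], [-12, 0, 0, 0], [-10, 0, 0, 0], [0, 0, 0, 0]]]'

```text
time: 22.75
position: [626.4, 101.6, 137.0]
tcp_rot: [167.4, 83.9, 176.5]
contact_force: [0.1, -0.0, 0.0]
grip_width: 0.6
```

```bash
python3 go.py 651 -60.6 132 9.05
```

```text
t 22.75 pos [626.42 101.61 136.99] yaw 9.19 F [ 0.1  -0.03  0.03] w 0.6 tilt [-0.11  0.01 -0.99]
tool shift [   1.34 -164.13   -1.11] len 164.13484061933363 twist 0.13909877294642214
```

Request:
arm_command --series '[[[-1, -35, 0, 0], [-1, -35, 0, 0], [0, -35, 0, 0], [0, -33, 0, 0], [0, -18, 0, 0], [0, -6, 0, 0], [0, 0, 0, 0]]]'

```text
time: 23.45
position: [653.3, -61.2, 134.3]
tcp_rot: [166.2, 83.9, 175.6]
contact_force: [-0.2, -0.5, 0.5]
grip_width: 0.4
```

```bash
python3 go.py 651 -60.6 107 9.05
```

```text
t 23.45 pos [653.35 -61.17 134.29] yaw 9.41 F [-0.16 -0.53  0.45] w 0.4 tilt [-0.11  0.01 -0.99]
tool shift [27.39  0.25  0.6 ] len 27.394875100895945 twist 0.3643625613959962
```

Request:
arm_command --series '[[[6, 0, 0.8, 0], [6, 0, 0.8, 0], [6, 0, 0.8, 0], [4, 0, 0.6, 0], [3, 0, 0.4, 0]]]'

```text
time: 23.95
position: [653.4, -54.4, 106.7]
tcp_rot: [165.1, 83.8, 174.8]
contact_force: [-0.4, 0.5, -0.6]
grip_width: 0.5
```

Request:
arm_command --series '[[[1.5, 0, 0.2, 0], [1.5, 0, 0.2, 0], [1.5, 0, 0.2, 0]]]'

```text
time: 24.25
position: [653.2, -53.4, 101.4]
tcp_rot: [165.1, 83.8, 174.8]
contact_force: [-0.8, -0.4, 5.4]
grip_width: 0.3
```

Request:
arm_command --series '[[[2, 0, 0.2, 0], [2, 0, 0.2, 0], [2, 0, 0.2, 0]]]'

```text
time: 24.55
position: [653.6, -55.0, 98.4]
tcp_rot: [166.5, 83.9, 176.2]
contact_force: [-1.9, -1.6, 4.9]
grip_width: 0.7
```

```bash
python3 go.py 651 -60.6 107 9.05;python3 -c "
from h import *
snap('scene','c11')
crop('c11',215,115,150,150,5.2,'c11c')"
```

```text
t 24.55 pos [653.63 -54.95  98.38] yaw 9.79 F [-1.87 -1.6   4.86] w 0.7 tilt [-0.11  0.01 -0.99]
tool shift [-8.33 -4.91 -4.43] len 10.637099694691615 twist 0.7368230497129726
```

View pics/c11c.png

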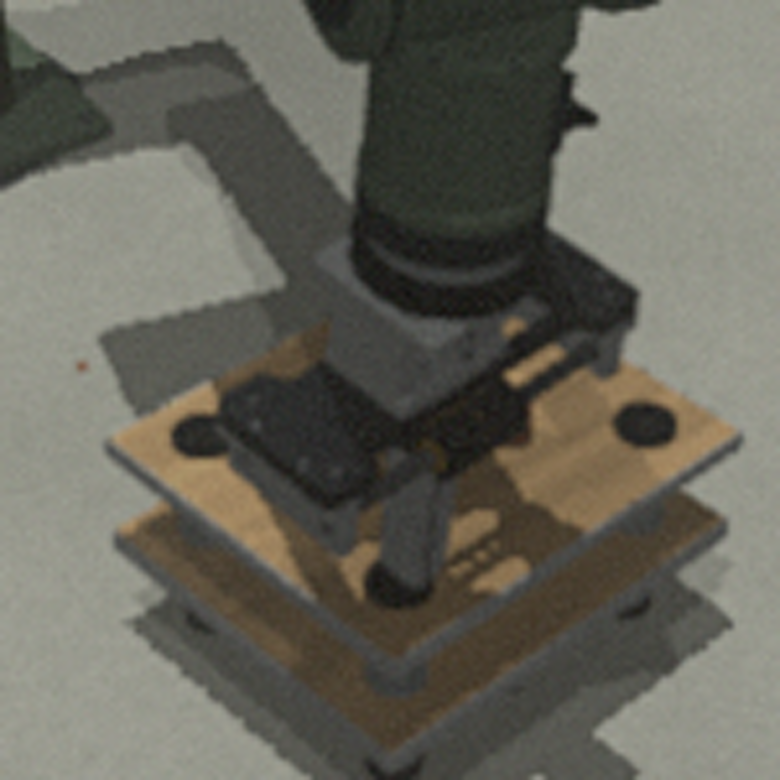

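Request:
arm_command --series '[[[3, 0, 0.2, 0], [3, 0, 0.2, 0], [3, 0, 0.2, 0]]]'

```text
time: 24.9
position: [654.2, -56.0, 96.1]
tcp_rot: [167.3, 84.0, 177.0]
contact_force: [-6.2, 0.6, 14.5]
grip_width: 0.5
```

Request:
arm_command --series '[[[3.5, 0, 0.2, 0], [3.5, 0, 0.2, 0]]]'

```text
time: 25.1
position: [654.3, -56.0, 96.1]
tcp_rot: [167.5, 84.1, 177.2]
contact_force: [-6.5, 0.4, 15.2]
grip_width: 0.6
```

Request:
arm_command --series '[[[4, 0, 0.3, 0], [4, 0, 0.3, 0], [-4, 0, 0, 0], [-10, 0, 0, 0], [-12, 0, 0, 0], [-15, 0, 0, 0], [-15, 0, 0, 0], [0, 0, 0, 0]]]'

```text
time: 25.9
position: [661.7, -55.5, 155.5]
tcp_rot: [166.8, 84.4, 176.5]
contact_force: [-0.2, 0.6, 0.2]
grip_width: 0.7
```

```bash
python3 go.py 518 -82 132 9.05; python3 go.py 518 -170 200 9.05
```

```text
t 25.9 pos [661.72 -55.54 155.49] yaw 9.72 F [-0.15  0.56  0.2 ] w 0.7 tilt [-0.1   0.01 -1.  ]
tool shift [  37.19   -2.64 -143.24] len 148.01458189886384 twist 0.672103954229204
t 25.9 pos [661.72 -55.54 155.49] yaw 9.72 F [-0.15  0.56  0.2 ] w 0.7 tilt [-0.1   0.01 -1.  ]
tool shift [ -31.02  -87.88 -164.48] len 189.04812302090738 twist 0.672103954229204
```

Request:
arm_command --series '[[[2, -1, -30, 0], [2, -1, -30, 0], [2, 0, -30, 0], [2, 0, -30, 0], [2, 0, -20, 0], [0, 0, 0, 0]]]'

```text
time: 26.5
position: [520.0, -81.5, 157.8]
tcp_rot: [166.7, 84.5, 176.4]
contact_force: [-0.8, 0.3, -0.5]
grip_width: 0.6
```

```bash
python3 go.py 518 -82 107 9.05;python3 -c "
from h import *
snap('scene','c12');snap('side','s12')
crop('c12',215,115,150,150,5.2,'c12c');crop('s12',225,155,130,120,5,'s12c')"
```

```text
t 26.5 pos [519.98 -81.45 157.8 ] yaw 9.78 F [-0.76  0.29 -0.46] w 0.6 tilt [-0.1   0.01 -1.  ]
tool shift [50.75 -1.33  2.72] len 50.844916266594495 twist 0.7285143478930198
```

View pics/s12c.png

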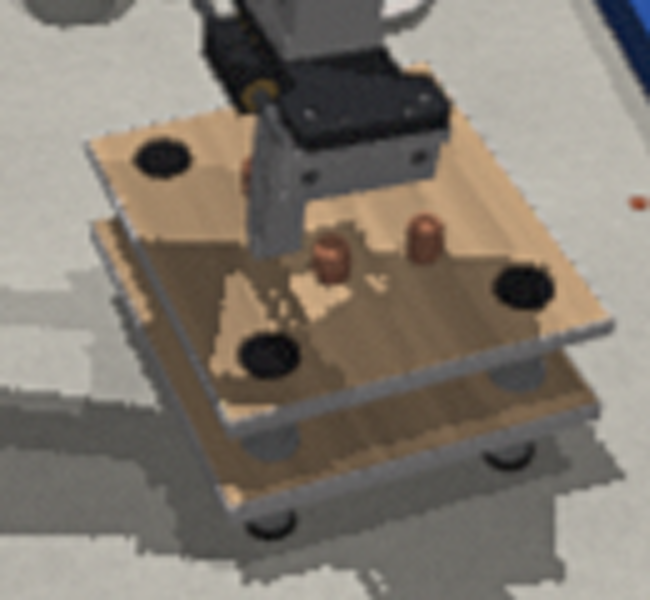

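View pics/c12c.png

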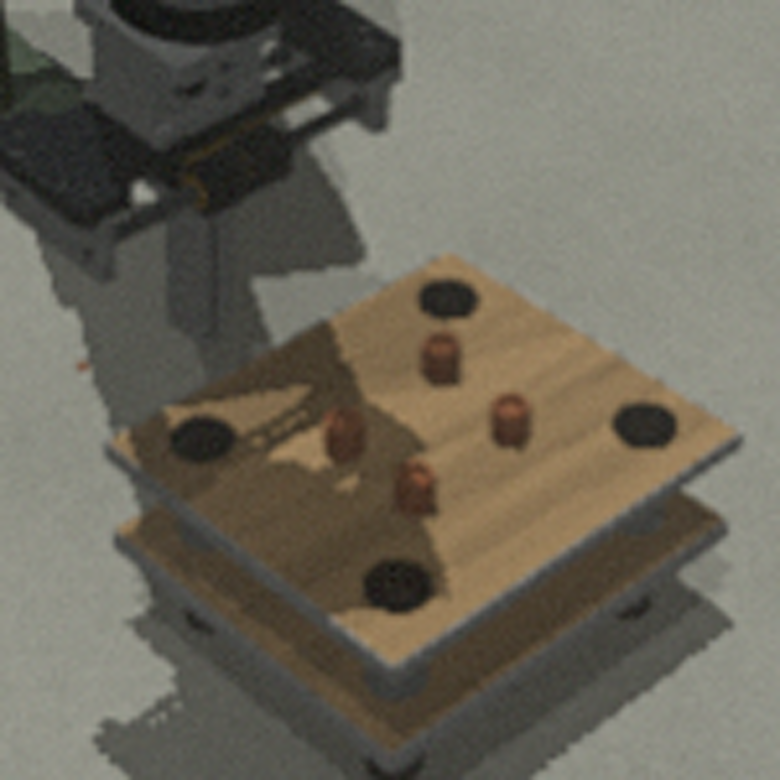

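```bash
cat > m5.py <<'E'
from m4 import *
def chk(f,o,s,pts,sg):
    m=load(f)[2]; uv=[(o[0]+x/s-.4,o[1]+y/s-.4) for x,y in pts]
    # least squares heights with fixed home XY: residual per z
    for z in (122,124,126):
        print(f,z,(plane(m,uv,z)[:,:2]-X[sg]).round(1).tolist())
if __name__=='__main__':
  chk('c4',(215,145),5.2,[(450,133),(204,270),(647,261),(400,418)],[0,1,2,3])
  chk('c12',(215,115),5.2,[(448,299),(202,439),(645,425),(397,585)],[0,1,2,3])
  chk('s4',(225,155),5,[(162,149),(269,342),(398,95),(525,276)],[0,1,2,3])
  chk('s12',(225,155),5,[(162,158),(269,355),(523,287)],[0,1,3])
E
python3 m5.py
```

```text
c4 122 [[-4.2, 4.4], [-6.3, 4.1], [-1.6, 2.4], [-4.0, 3.1]]
c4 124 [[-2.0, 2.8], [-4.2, 3.0], [0.2, 0.7], [-2.3, 1.9]]
c4 126 [[0.1, 1.2], [-2.2, 1.8], [1.9, -0.9], [-0.6, 0.8]]
c12 122 [[2.3, -1.5], [1.4, -1.6], [2.5, -2.2], [1.1, -1.9]]
c12 124 [[4.4, -3.0], [3.5, -2.7], [4.3, -3.9], [2.8, -3.1]]
c12 126 [[6.5, -4.6], [5.5, -3.9], [6.0, -5.5], [4.4, -4.3]]
s4 122 [[3.3, 1.8], [3.5, 3.6], [4.2, -0.4], [4.0, 1.9]]
s4 124 [[3.0, -0.8], [3.1, 1.5], [3.5, -3.0], [3.2, -0.3]]
s4 126 [[2.7, -3.3], [2.7, -0.6], [2.8, -5.6], [2.4, -2.4]]
s12 122 [[2.1, -5.9], [1.7, -5.3], [0.7, -5.8]]
s12 124 [[1.7, -8.4], [1.3, -7.4], [-0.1, -7.9]]
s12 126 [[1.4, -10.9], [0.9, -9.5], [-0.8, -10.1]]
```

All four caps now fit z = 122 (home) with uniform residuals. I'll press 1, 0, 2 and 3 again to make sure.

Request:
arm_command --series '[[[14, -0.5, 1.5, 0], [14, -0.5, 1.5, 0], [12, 0, 1, 0], [6, 0, 0.6, 0], [3, 0, 0.4, 0], [0, 0, 0, 0]]]'

```text
time: 27.2
position: [525.3, -80.3, 102.0]
tcp_rot: [166.0, 84.5, 175.9]
contact_force: [-0.8, 0.4, -0.2]
grip_width: 0.8
```

Request:
arm_command --series '[[[1.5, 0, 0.2, 0], [1.5, 0, 0.2, 0], [1.5, 0, 0.2, 0]]]'

```text
time: 27.5
position: [526.4, -80.5, 98.0]
tcp_rot: [166.3, 84.6, 176.1]
contact_force: [0.5, 0.6, 0.1]
grip_width: 0.6
```

Request:
arm_command --series '[[[1.5, 0, -1, 0], [1.5, 0, -1, 0], [2.5, 0, 0, 0]]]'

```text
time: 27.8
position: [526.0, -81.0, 95.9]
tcp_rot: [166.5, 84.9, 176.3]
contact_force: [-4.2, 1.4, 15.1]
grip_width: 0.9
```

Request:
arm_command --series '[[[3, 0, 0.2, 0], [3, 0, 0.2, 0]]]'

```text
time: 28.0
position: [526.1, -81.0, 95.9]
tcp_rot: [166.9, 84.9, 176.7]
contact_force: [-4.9, 1.8, 14.8]
grip_width: 0.4
```

Request:
arm_command --series '[[[3.5, 0, 0.2, 0], [3.5, 0, 0.2, 0]]]'

```text
time: 28.2
position: [526.1, -81.0, 95.9]
tcp_rot: [167.4, 84.9, 177.3]
contact_force: [-5.5, 2.8, 17.2]
grip_width: 0.4
```

Request:
arm_command --series '[[[-4, 0, 0, 0], [-10, 0, 0, 0], [-14, 0, 0, 0], [-14, 0, 0, 0], [0, 32, -3, 0], [0, 35, -3, 0], [0, 35, -3, 0], [0, 35, -3, 0]]]'

```text
time: 29.0
position: [498.2, 50.4, 149.7]
tcp_rot: [169.5, 85.4, 178.9]
contact_force: [0.3, 0.8, 0.4]
grip_width: 0.3
```

Request:
arm_command --series '[[[0, 12, 0, 0], [0, 0, 0, 0]]]'

```text
time: 29.2
position: [496.0, 65.6, 151.7]
tcp_rot: [169.3, 85.5, 179.0]
contact_force: [-0.3, -0.4, 0.4]
grip_width: 0.3
```

```bash
python3 go.py 492 80 102 9.05
```

```text
t 29.2 pos [496.03  65.64 151.73] yaw 9.73 F [-0.32 -0.39  0.38] w 0.3 tilt [-0.08  0.   -1.  ]
tool shift [49.92 14.11  2.28] len 51.92191878157187 twist 0.6797870581144512
```

Request:
arm_command --series '[[[12, 5, 0.6, 0], [12, 5, 0.6, 0], [12, 5, 0.6, 0], [8, 1, 0.6, 0], [3, 0, 0.2, 0], [0, 0, 0, 0]]]'

```text
time: 29.8
position: [492.2, 78.9, 99.3]
tcp_rot: [170.8, 85.3, -179.7]
contact_force: [-0.6, -0.6, 0.0]
grip_width: 0.3
```

Request:
arm_command --series '[[[1.5, 0, 0.1, 0], [1.5, 0, 0.1, 0], [1.5, 0, 0.1, 0]]]'

```text
time: 30.1
position: [492.5, 78.6, 96.3]
tcp_rot: [170.6, 85.3, -180.0]
contact_force: [-4.1, 1.1, 10.0]
grip_width: 0.6
```

Request:
arm_command --series '[[[2, 0, 0.1, 0], [2, 0, 0.1, 0]]]'

```text
time: 30.3
position: [492.5, 78.6, 96.2]
tcp_rot: [170.7, 85.3, -179.9]
contact_force: [-3.9, 0.5, 9.3]
grip_width: 0.5
```

Request:
arm_command --series '[[[3, 0, 0.2, 0], [3, 0, 0.2, 0], [3.5, 0, 0.2, 0]]]'

```text
time: 30.6
position: [492.6, 78.7, 95.8]
tcp_rot: [171.0, 85.3, -179.6]
contact_force: [-7.8, 0.6, 18.3]
grip_width: 0.7
```

Corner 0 is solid. Next corner 2, then 3.

Request:
arm_command --series '[[[-4, 0, 0, 0], [-10, 0, 0, 0], [-14, 0, 0, 0], [-14, 0, 0, 0], [-2, 0, 32, 0], [-2, 0, 32, 0], [-2, 0, 32, 0], [0, 0, 25, 0]]]'

```text
time: 31.4
position: [621.3, 98.7, 145.2]
tcp_rot: [171.4, 85.9, -179.2]
contact_force: [0.2, -0.1, -0.2]
grip_width: 0.6
```

Request:
arm_command --series '[[[0, 0, 5, 0], [0, 0, 0, 0]]]'

```text
time: 31.6
position: [629.1, 99.6, 145.6]
tcp_rot: [171.5, 86.0, -179.1]
contact_force: [-0.4, 0.7, 0.0]
grip_width: 0.5
```

```bash
python3 go.py 627 101 101 9.05
```

```text
t 31.6 pos [629.15  99.62 145.56] yaw 9.41 F [-0.36  0.69  0.  ] w 0.5 tilt [-0.07 -0.   -1.  ]
tool shift [44.6   1.26  1.16] len 44.62867029000116 twist 0.36358950824018166
```

Request:
arm_command --series '[[[12, 0.3, 0.6, 0], [12, 0.3, 0.6, 0], [12, 0.3, 0.6, 0], [4, 0, 0.2, 0], [2, 0, 0.2, 0], [0, 0, 0, 0]]]'

```text
time: 32.2
position: [622.7, 100.4, 99.0]
tcp_rot: [171.7, 85.7, -178.9]
contact_force: [-0.4, 0.7, 0.4]
grip_width: 0.5
```

Request:
arm_command --series '[[[1.5, 0, 0.1, 0], [1.5, 0, 0.1, 0], [1.5, 0, 0.1, 0], [1.5, 0, 0.1, 0]]]'

```text
time: 32.6
position: [623.4, 100.6, 96.0]
tcp_rot: [171.7, 85.8, -178.9]
contact_force: [-3.1, -0.1, 6.5]
grip_width: 0.4
```

Request:
arm_command --series '[[[2.5, 0, 0.1, 0], [2.5, 0, 0.1, 0]]]'

```text
time: 32.8
position: [623.4, 100.6, 95.9]
tcp_rot: [172.0, 85.8, -178.5]
contact_force: [-4.3, -0.2, 8.9]
grip_width: 0.6
```

Request:
arm_command --series '[[[3, 0, 0.2, 0], [3, 0, 0.2, 0], [3.5, 0, 0.2, 0]]]'

```text
time: 33.1
position: [623.4, 100.5, 95.8]
tcp_rot: [172.7, 85.9, -177.8]
contact_force: [-6.2, -0.3, 13.6]
grip_width: 0.3
```

Request:
arm_command --series '[[[-4, 0, 0, 0], [-10, 0, 0, 0], [-14, 0, 0, 0], [-14, 0, 0, 0], [0, -33, 0, 0], [0, -35, 0, 0], [0, -35, 0, 0], [0, -35, 0, 0]]]'

```text
time: 33.9
position: [654.6, -33.8, 147.5]
tcp_rot: [172.2, 86.6, -177.8]
contact_force: [0.6, 0.4, 0.2]
grip_width: 0.7
```

Request:
arm_command --series '[[[0, -16, 0, 0], [0, 0, 0, 0]]]'

```text
time: 34.1
position: [658.9, -54.6, 149.3]
tcp_rot: [173.6, 86.7, -176.7]
contact_force: [-1.3, 0.4, 0.1]
grip_width: 0.6
```

```bash
python3 go.py 651 -60.6 101 9.05
```

```text
t 34.1 pos [658.94 -54.64 149.28] yaw 9.67 F [-1.29  0.4   0.12] w 0.6 tilt [-0.06 -0.   -1.  ]
tool shift [48.67 -4.85 -6.08] len 49.29086097477258 twist 0.6211551323380391
```

Request:
arm_command --series '[[[13, -2, -1, 0], [13, -2, -1, 0], [13, -2, 0, 0], [5, 0, 0, 0], [2, 0, 0.2, 0], [0, 0, 0, 0]]]'

```text
time: 34.7
position: [652.9, -54.5, 97.5]
tcp_rot: [169.9, 86.5, 179.9]
contact_force: [0.0, 0.7, 0.0]
grip_width: 0.5
```

Request:
arm_command --series '[[[1.5, 0, 0.1, 0], [1.5, 0, 0.1, 0], [1.5, 0, 0.1, 0], [1.5, 0, 0.1, 0]]]'

```text
time: 35.1
position: [653.5, -54.2, 96.0]
tcp_rot: [171.1, 86.5, -178.8]
contact_force: [-3.8, 0.3, 4.8]
grip_width: 0.5
```

Request:
arm_command --series '[[[2.5, 0, 0.1, 0], [2.5, 0, 0.1, 0]]]'

```text
time: 35.3
position: [653.5, -54.3, 95.9]
tcp_rot: [171.6, 86.6, -178.3]
contact_force: [-5.4, 0.7, 9.5]
grip_width: 0.6
```

Request:
arm_command --series '[[[3, 0, 0.2, 0], [3, 0, 0.2, 0], [3.5, 0, 0.2, 0]]]'

```text
time: 35.6
position: [653.6, -54.3, 95.7]
tcp_rot: [172.6, 86.6, -177.3]
contact_force: [-6.5, 1.0, 14.0]
grip_width: 0.6
```

Request:
arm_command --series '[[[-4, 0, 0, 0], [-12, 0, 0, 0], [-25, 0, 0, 0], [-35, 0, 0, 0], [-35, 0, 0, 0], [-20, 0, 0, 0], [-10, 40, 0, 0], [-10, 40, 0, 0]]]'

```text
time: 36.4
position: [651.5, 21.1, 254.6]
tcp_rot: [174.3, 87.0, -176.1]
contact_force: [-0.6, -0.2, 0.2]
grip_width: 0.6
```

Request:
arm_command --series '[[[0, 45, -20, 0], [0, 45, -20, 0], [0, 45, -20, 0], [0, 45, -20, 0], [0, 45, -20, 0], [0, 20, -20, 0], [0, 0, 0, 0]]]'

```text
time: 37.1
position: [491.8, 254.0, 268.9]
tcp_rot: [166.9, 88.0, 176.7]
contact_force: [0.4, -1.3, 0.2]
grip_width: 0.6
```

```bash
python3 go.py 651 -60.6 101 9.05;python3 -c "
from h import *
snap('scene','c13');snap('side','s13')
crop('c13',215,115,150,150,5.2,'c13c');crop('s13',225,155,130,120,5,'s13c')"
```

```text
t 37.1 pos [491.81 254.02 268.9 ] yaw 9.78 F [ 0.36 -1.28  0.2 ] w 0.6 tilt [-0.04  0.   -1.  ]
tool shift [ 161.5  -338.4   109.18] len 390.5326775846332 twist 0.7318041811204825
```

View pics/c13c.png

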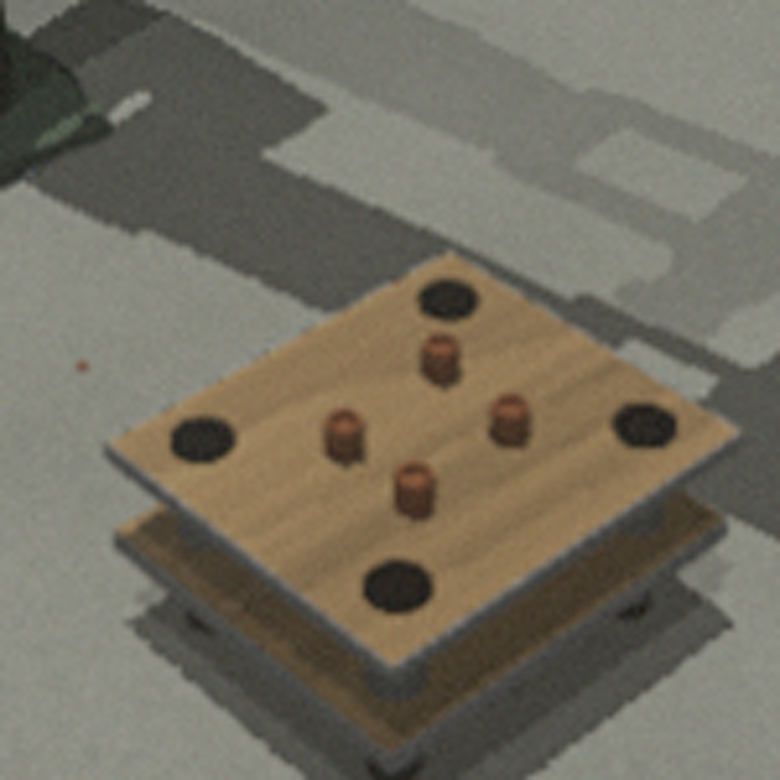

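View pics/s13c.png

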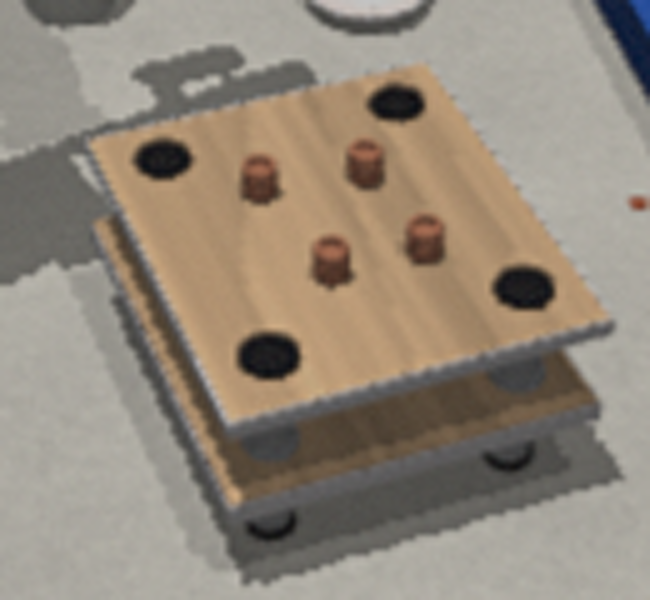

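View pics/s13.png

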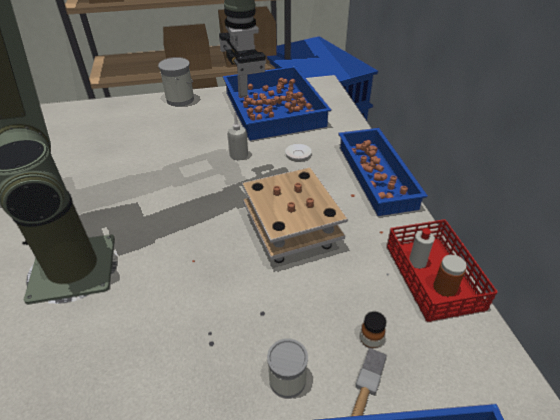

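Run:
```python
from m5 import *
chk('c13',(215,115),5.2,[(447,300),(203,440),(645,426),(398,587)],[0,1,2,3])
chk('s13',(225,155),5,[(162,158),(269,356),(397,103),(524,288)],[0,1,2,3])
print(arm.sign_off())
```

```text
c13 122 [[2.7, -2.4], [2.3, -1.6], [3.1, -2.7], [2.4, -2.3]]
c13 124 [[4.8, -4.0], [4.4, -2.7], [4.9, -4.3], [4.0, -3.5]]
c13 126 [[6.9, -5.5], [6.4, -3.8], [6.6, -6.0], [5.7, -4.7]]
s13 122 [[2.1, -5.9], [1.6, -6.0], [1.9, -7.4], [0.9, -6.6]]
s13 124 [[1.7, -8.4], [1.2, -8.1], [1.2, -9.9], [0.2, -8.8]]
s13 126 [[1.4, -10.9], [0.8, -10.1], [0.5, -12.5], [-0.6, -10.9]]
the job is handed in; nothing more can be done
None
```

I nudged the upper frame in +y and then squarely in +x until its posts dropped into the sockets. Then I pressed all four corners down, going round twice. The job was handed in at about 37 s of the 72 s allowed; no verdict was reported.

**Last checks**
- **Flush:** In the second round, every corner stopped solidly at the same reported height, 95.7 to 95.9 mm. Readings there were 14 to 18 N upward, and the largest seen in the whole job was about 21 N.
- **Cap height and position:** In the final pictures all four caps fit the fully home height of 122 mm evenly.
- **Barrels and surroundings:** The four barrels on the upper deck are upright, and nothing else on the bench appears to have moved. The arm is clear of everything.

**What disagreed or went unchecked**
- **TCP height:** The reported TCP lies about 25 to 30 mm beyond where the cameras and the contacts put the real fingertips. I therefore relied on the force readings when pressing.
- **Camera offset:** The scene and side cameras disagree by about 4 mm in y, the same at all four caps. So the collar centring rests on the posts being in their sockets, not on a measurement to within 4 mm.
- **Tool tilt:** The tool tilted by up to about 7° during the moves, which added a side force of up to about 8 N while pressing.
- **Lower barrels:** The three barrels on the lower deck were never visible, so I could not check them.

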